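# Set up the patio comal stove and light it

## Task

Clear the green scraper off the stove into the aluminium tool tray, then fit the comal: hook one long edge under the yellow lip at the back of the stove and rotate it down until it lies flat behind the front rail, centred over the burner. Stand every round of corn on end on the comal, and only then light the stove: push the gas toggle with the white ball all the way to the back, then press the red pedal fully down to its stop for a moment and let it spring back, leaving the gas on. Do not move the jar, bottle, salt cup and spice tin.

Things in the scene. Friction and masses are not known exactly. Their poses are not given: they have to be found in the camera images.
- stove: fixed generic grey single-burner box stove, 250 front to back (x), 300 wide (y), flat top 75 mm above the counter with a flush round burner on the left; stands anywhere in a range, yawed up to 7 degrees. Origin: centre of its underside; x towards its back (away from the robot), y left
- seat (a point): centre of the comal's seat on the stove's flat top, over the burner; axes as the stove's, z = 0 is the seat surface. The seat runs from the front rail's inner face (x = -94) to the rear wall's (x = +94); 168 of the 188 are open from above, the lip covers the rest. No side walls. Stove top ends at y = +110; the pedal's near side is at y = -130
- lip (a point): middle of the free front edge of the yellow lip, at its underside: 14 above the seat, at x = +74 in the seat's axes. The lip is 4 thick, 170 wide (along y), and overhangs the seat by 20, up to the rear wall
- rail (a point): middle of the top of the steel front rail's inner face: x = -94 in the seat's axes, 15 above the seat; the rail is 220 wide (y), 12 thick
- comal: thin rectangular steel comal, 180 (x) x 210 (y) x 4 thick, about 0.5 kg, balanced about its centre. Origin: centre of the underside, z up. Same both ways round: either 210 edge may go under the lip. Rims 5 tall along the two short edges, over x = -66..66 only. Starts flat on the counter left or right of the stove, about a quarter turn from the stove's direction
- comal_handle (a point): centre of the comal's wooden lift handle, 35 above the middle of the comal's underside, axes as the comal's: a bar 14 thick (x), 62 long (y), 22 tall (24 to 46 above the underside), on two thin posts at y = +-26
- board: thin fixed wooden board 155 x 155 x 4 on the counter on the other side from the comal; the corn starts on it. Origin: centre of its underside
- tray: fixed open aluminium tool tray just beyond the board, 105 (its x) x 180 (its y), walls 18 tall and 3 thick, floor 3 thick. Origin: centre of its underside
- scraper: green plastic scraper, 150 long, 50 g, starting flat on the stove's seat. Origin: middle of its length on the underside; x points from handle to blade, z up. Handle 20 wide x 18 tall from x = -75 to 25; blade 62 wide, 6 thick from x = 25 to 75
- scraper_grip (a point): point inside the scraper's handle near its centre of mass: 10 mm behind the scraper's origin towards the handle end, 9 above its underside
- pedal (a joint): red hinged spring ignition pedal on the stove's right-hand panel, hinged at its back end (axis along the seat's y), rad: 0 = up, 0.30 = down on its stop. Pressing 60 mm from the hinge takes about 3 N to start and 8 N at the stop; it springs back when let go
- toggle (a joint): gas toggle switch at the back of the stove's right-hand panel, behind the pedal: thin steel stem with a white ball, rad: 0 = leaning 0.45 rad towards the front (off), 0.90 = leaning 0.45 rad towards the stove's back (on, its stop). Stays where it is left; about 1.5 N at the ball moves it. Starts within 0.08 of off
- toggle_tip (a point): centre of the toggle's white ball (15 diameter), on the 9 mm thick stem, 40 mm from the pivot
- toggle_pivot (a point): the toggle's pivot, 2 mm above the stove's top; it swings in the vertical front-back plane through here. about 20 mm of bare panel lies in front of the resting ball; then comes the pedal's hinge block, 10 tall
- pedal_pad (a point): point on the pedal's top face (46 wide, 75 long), 60 mm from the hinge, near the front end; when fully pressed it has gone down about 18 mm. At rest it is 29 mm above the stove's top and the face slopes up 0.30 rad towards the front
- corn1: round of corn on the cob: upright yellow cylinder 44 diameter, 40 tall, about 60 g; origin: its middle, 20 mm above its underside; z along its axis. 2 to 4 of the four rounds are present, the others are None
- corn2: round of corn on the cob: upright yellow cylinder 44 diameter, 40 tall, about 60 g; origin: its middle, 20 mm above its underside; z along its axis. 2 to 4 of the four rounds are present, the others are None
- corn3: round of corn on the cob: upright yellow cylinder 44 diameter, 40 tall, about 60 g; origin: its middle, 20 mm above its underside; z along its axis. 2 to 4 of the four rounds are present, the others are None
- corn4: round of corn on the cob: upright yellow cylinder 44 diameter, 40 tall, about 60 g; origin: its middle, 20 mm above its underside; z along its axis. 2 to 4 of the four rounds are present, the others are None
- salsa_jar: bystander: salsa jar with spring-clip lid, 76 diameter, 115 tall; origin: centre of its underside; leave it alone
- oil_bottle: bystander: amber oil bottle 60 diameter, 190 tall; origin: centre of its underside; leave it alone
- salt_cup: bystander: terracotta salt cup 64 diameter, 50 tall; origin: centre of its underside; leave it alone
- spice_tin: bystander: aluminium spice tin 56 diameter, 70 tall; origin: centre of its underside; leave it alone

How it is judged:
On the way, in this order (a step that is already met when the one before it is completed fails the run):
1. the comal lies flat on its seat, back edge under the lip (x of comal in the frame of seat between -0.008 and 0.008 m and y of comal in the frame of seat between -0.025 and 0.025 m and z of comal in the frame of seat between -0.004 and 0.004 m and angle between comal's own z axis and vertical below 0.03 rad and angle between the x axis of comal and the x axis of seat, either way round below 0.1 rad), for 0.3 s.
2. every round of corn present stands on the seated comal (all of step 1 and x of corn1 in the frame of comal between -0.08 and 0.08 m and y of corn1 in the frame of comal between -0.095 and 0.095 m and z of corn1 in the frame of comal between 0.019 and 0.029 m and angle between the z axis of each of corn1, corn2, corn3, corn4 and the z axis of comal, either way round below 0.15 rad and x of corn2 in the frame of comal between -0.08 and 0.08 m and y of corn2 in the frame of comal between -0.095 and 0.095 m and z of corn2 in the frame of comal between 0.019 and 0.029 m and x of corn3 in the frame of comal between -0.08 and 0.08 m and y of corn3 in the frame of comal between -0.095 and 0.095 m and z of corn3 in the frame of comal between 0.019 and 0.029 m and x of corn4 in the frame of comal between -0.08 and 0.08 m and y of corn4 in the frame of comal between -0.095 and 0.095 m and z of corn4 in the frame of comal between 0.019 and 0.029 m), for 0.3 s.
3. the gas toggle is pushed to the back (on) (value of joint toggle above 0.75 rad), for 0.2 s.
4. the pedal is pressed down to its stop (value of joint pedal above 0.27 rad), for 0.2 s.
At the end, for the whole second after the job is handed in: Comal flat on its seat (0.03 rad; 8 mm front-back, 25 mm sideways, 4 mm height, 0.1 rad yaw); every corn present on end on it (0.15 rad, centre within 80 x 95 mm of its centre); scraper flat in the tray (grip within 45 x 75 mm of centre); toggle back (over 0.75 rad), pedal up; at rest (all of step 2 and x of scraper_grip in the frame of tray between -0.045 and 0.045 m and y of scraper_grip in the frame of tray between -0.075 and 0.075 m and z of scraper_grip in the frame of tray below 0.02 m and angle between scraper's own z axis and vertical below 0.2 rad and linear speed of each of corn1, corn2, corn3, corn4, comal, scraper below 0.02 m/s and value of joint pedal below 0.06 rad and value of joint toggle above 0.75 rad); the robot touches nothing.
It fails at once if the pedal is pressed while the comal is not seated (value of joint pedal above 0.2 rad and not ((x of comal in the frame of seat between -0.008 and 0.008 m and y of comal in the frame of seat between -0.025 and 0.025 m and z of comal in the frame of seat between -0.004 and 0.004 m and angle between comal's own z axis and vertical below 0.03 rad and angle between the x axis of comal and the x axis of seat, either way round below 0.1 rad))).
It fails at once if a bystander (jar, bottle, salt cup, spice tin) is moved more than 30 mm (distance of any of salsa_jar, oil_bottle, salt_cup, spice_tin from where it was at the start of the episode above 0.03 m).
Of corn1, corn2, corn3, corn4 only 2 to 4 are there at a start; the rules pass over those that are not, and their reading is None.
At some moment in a run one of corn1, corn2, corn3, corn4 may be knocked a few centimetres aside while the robot is not near it.
It also fails if it takes over 210 s, if anything falls off the work surface, if the arm or the gripper's body presses on something with over 40 N, if the wrist force passes 120 N, or if a joint passes its speed limit or range.

## Robot

A 6-joint arm with a two-finger parallel gripper is mounted at the origin on the work surface. World frame = base frame: x ahead of the robot, y to its left, z up, the work surface at z = 0. Lengths are in m, angles in rad, forces in N, time in s.
With the tool pointing down it reaches from about 0.3 to 0.875 m from the base axis. Payload 6.4 kg.
Tool frame: the origin (TCP) lies on the centre line of the jaws, within the pads' length; the fingertips stand 14 mm ahead of it and the grasp point (between the pads) lies 5 mm behind it; z points along the fingers, y is the direction in which the jaws open and shut (so a half turn about z gives the same grasp; the last joint's range is limited). The gripper opens to 85 mm and grips with 20 to 120 N. Pads are 22 mm wide; open, the fingers measure 114 mm over their backs; the gripper's body (76 mm by 85 mm) begins 54 mm behind the grasp point. The pads swing forward as they close: fully open they stand 13 mm farther back than shut.
Start: joints at [-1.472, 0.181, 1.607, -0, 1.354, -0.206], TCP at [0.173, -0.549, 0.21] pointing down, gripper open.
Joint ranges: [-2.99, 2.99], [-0.89, 2.07], [0.3, 2.58], [-1.14, 4.28], [0, 2.63], [-3.12, 3.12]. Speed limits (rad/s): [2.57, 2.57, 3.01, 3.14, 3.14, 3.14].

## Interface

Orientations are given as a unit quaternion [w, x, y, z].
In Python, from bench import * gives the robot as it stands.
- The arm moves only by the tool servo_tool, never from a script. Its argument "plan" is a list that holds one entry, the list of rows, each a list of 5 numbers: the shift along the world's x, y, z in m, then the turn about the world's z in rad, then the gripper command: -1 is shut, 1 is fully open, values between are in proportion. In form: [[[tx, ty, tz, roll, claw], ...]]. A call has 1 to 8 rows; each row shifts and turns the commanded pose from where the row before left it; what a row does not reach is not made up. A row lasts 1/10 s, in which the tool goes at most 50 mm and 8.59 degrees, less where a joint would pass 70% of its speed; a pose out of reach is approached as far as the arm can. A call with a gripper value outside its range is refused whole. The fingers move at their own pace and stop on an object; the grip force is fixed at half the most. Time passes only in rows, so rows that do not move let the fingers close. It gives the time, the measured TCP pose, the force and the opening at its end, in the units of the state.
- get_obs(): the state, without advancing time (a new reading comes with each control period).
- camera(name): name is "scene" or "top"; returns a dict with "img" (384x512x3 uint8, blue, green, red), "camera_matrix" (3x3 intrinsics, pixels), "rvec" (rotation vector, rad) and "tvec" (3), from world to camera coordinates, as OpenCV has them. Camera axes: x right, y down, z forward; pixel columns grow to the right and rows downward; lengths in m; the calibration is good to about 2 mm. A picture is of the moment at which its call begins. There is no depth.
- hand_in(): hands the job in, once; it reports no verdict.
Trained networks look in a picture, given as the dict that the camera call returned (one of the last four; its "shot" number tells which), for a name from the list of things; names that differ only in an ending like _2 or _b are one class to them, and where a whole thing is asked for, a point or a joint stands for the part that bears it (a point fixed in the world has none). Each returns a list of dicts, best first, with "conf" (0 to 1); they miss things now and then, are a little off and sometimes report something else, mostly with a low value. They report only what shows in the picture. A call takes as long as a camera call.
- trace(picture, thing): "mask" (384x512 bool, what is visible of it) and "rect" ([left, top, right, bottom] as shares, 0 to 1, of the picture: columns of its width, rows of its height, round what is visible of it).
- pinpoint(picture, thing): "centre" ([row, column] as shares, 0 to 1, of the picture: columns of its width, rows of its height: a listed point, or the origin of a listed thing).
The state is a dict: "time_s": time; "q": joint angles; "dq": joint speeds; "joint_efforts": joint torques, N m; "eef_pos": TCP position; "eef_rot": TCP orientation; "wrist_force": force on the tool from outside, world axes, zero at the start; "torque": the same for the moment, N m; "opening": opening from 0.0 (shut) to 1.0 (fully open).
Only numpy, scipy, OpenCV 4.12 (cv2) and the standard library are available. Lean on these libraries where they do the work, as an engineer would, in place of code of your own. Each camera call takes 0.05 s, during which the arm holds its last target.

## Working session

There is one attempt and no reset: what is moved stays moved. The work goes in short steps, Python scripts to look and compute and a tool call to move; the robot and the scene stay as the last step left them, time stands still between calls to the robot, and variables do not carry over. Pictures are saved under pics/ and viewed, and the job is handed in when it is done.

Besides the shell and the picture viewer there is one more tool, called after "Call:" by a JSON object that holds its "op" and its "data", one argument or row to a line. servo_tool: Moves the arm, as the interface text tells. Its arguments: {"type":"object","properties":{"plan":{"type":"array"}},"required":["plan"]}

```bash
mkdir -p pics; ls; python3 - <<'E'
from bench import *
import cv2
o=get_obs();print(o)
for n in ("scene","top"):
    c=camera(n);cv2.imwrite(f"pics/{n}0.png",c["img"]);print(n,c["camera_matrix"],c["rvec"],c["tvec"])
E
```

```text
pics
{'time_s': 0.0, 'q': array([-1.47228039e+00,  1.81511933e-01,  1.60803561e+00,  3.63209964e-06,
        1.35381748e+00, -2.06279364e-01]), 'dq': array([0.00102639, 0.00080336, 0.00115686, 0.00060962, 0.00047235,
       0.0007693 ]), 'joint_efforts': array([-4.40492313e-04, -4.44876373e+01, -3.51337552e+01, -2.23522425e-04,
        9.15024604e-03, -3.37586556e-06]), 'eef_pos': array([ 0.17252464, -0.54787244,  0.20948723]), 'eef_rot': array([-8.84803931e-04,  9.88409607e-01,  1.51807979e-01,  4.94966415e-05]), 'wrist_force': array([ 0.86474897, -1.06803322, -0.68112086]), 'torque': array([ 0.02301821, -0.03561353, -0.03696647]), 'opening': 0.996791521888426}
scene [[353.45219228   0.         259.66157695]
 [  0.         353.45219228 194.84078691]
 [  0.           0.           1.        ]] [ 0.88158779  2.46892387 -1.1296847 ] [ 0.45496204 -0.17987415  1.54231935]
top [[422.2098294    0.         260.27478734]
 [  0.         422.2098294  193.1480656 ]
 [  0.           0.           1.        ]] [ 2.21889526 -2.181463    0.06762689] [-0.02846567  0.60046852  1.62366663]
```

View pics/scene0.png

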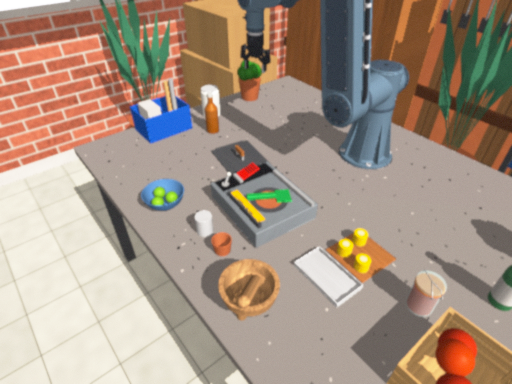

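View pics/top0.png

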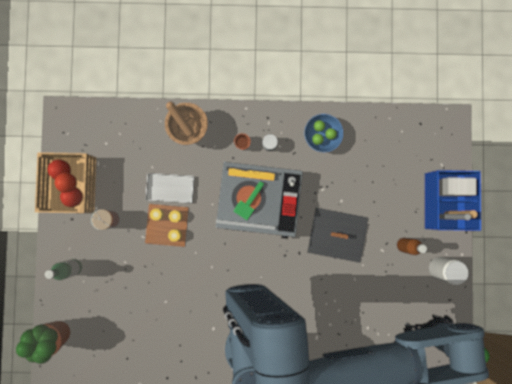

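```bash
cat > h.py <<'E'
from bench import *
import cv2, numpy as np
def P(c):
    R=cv2.Rodrigues(np.array(c["rvec"],float))[0]; return R,np.array(c["tvec"],float).ravel(),np.array(c["camera_matrix"])
def ray(c,rc):  # rc = [row,col] shares
    R,t,K=P(c); u=np.array([rc[1]*512,rc[0]*384,1]); d=R.T@np.linalg.solve(K,u); return -R.T@t,d/np.linalg.norm(d)
def onz(c,rc,z):
    o,d=ray(c,rc); return o+d*(z-o[2])/d[2]
def tri(rs):
    A=np.zeros((3,3));b=np.zeros(3)
    for o,d in rs:
        M=np.eye(3)-np.outer(d,d);A+=M;b+=M@o
    p=np.linalg.solve(A,b); return p,[np.linalg.norm((np.eye(3)-np.outer(d,d))@(p-o)) for o,d in rs]
def proj(c,X):
    return cv2.projectPoints(np.atleast_2d(np.array(X,float)),np.array(c["rvec"],float),np.array(c["tvec"],float),c["camera_matrix"],None)[0].reshape(-1,2)
def maskz(c,m,z):
    return [onz(c,[y/384,x/512],z) for y,x in m]
E
python3 - <<'E'
from h import *
T=camera("top");S=camera("scene")
np.set_printoptions(precision=4,suppress=True)
for n in "stove seat lip rail comal comal_handle board tray scraper scraper_grip toggle_tip toggle_pivot pedal_pad salsa_jar oil_bottle salt_cup spice_tin".split():
    a=pinpoint(T,n);b=pinpoint(S,n)
    s=n+f" n={len(a)},{len(b)} "
    if a and b:
        p,e=tri([ray(T,a[0]["centre"]),ray(S,b[0]["centre"])]); s+=f"{p} err {e[0]*1000:.1f}mm conf {a[0]['conf']:.2f} {b[0]['conf']:.2f} px {np.array(a[0]['centre'])*[384,512]}"
    elif a: s+=f"top only {a[0]}"
    elif b: s+=f"scene only {b[0]}"
    print(s)
for q in pinpoint(T,"corn1"): print("corn",q["conf"],onz(T,q["centre"],.024))
for q in pinpoint(S,"corn1"): print("cornS",q["conf"],onz(S,q["centre"],.024))
E
```

```text
stove n=2,2 [ 0.568  -0.0047  0.0107] err 4.3mm conf 0.71 0.86 px [200.7936 257.3824]
seat n=1,1 [0.5701 0.0359 0.0704] err 3.9mm conf 0.80 0.96 px [199.6032 246.5792]
lip n=1,1 [0.6427 0.0178 0.0886] err 3.5mm conf 0.92 0.93 px [180.0192 251.5968]
rail n=1,3 [0.4904 0.0365 0.0913] err 2.3mm conf 0.63 0.71 px [221.2992 245.6064]
comal n=2,1 [ 0.4525 -0.3162  0.0186] err 3.9mm conf 0.78 0.68 px [232.0128 337.408 ]
comal_handle n=1,1 [ 0.4392 -0.3339  0.0285] err 1.8mm conf 0.72 0.71 px [236.0832 342.1184]
board n=1,2 [0.4717 0.355  0.013 ] err 2.5mm conf 0.63 0.73 px [225.2928 162.6112]
tray n=2,2 [0.6129 0.3389 0.0064] err 2.9mm conf 0.69 0.79 px [189.0816 168.0896]
scraper n=2,1 [0.5679 0.0223 0.0807] err 2.5mm conf 0.84 0.63 px [200.4096 249.9072]
scraper_grip n=2,2 [0.5867 0.0164 0.0955] err 2.9mm conf 0.83 0.83 px [196.3008 250.5216]
toggle_tip n=0,1 scene only {'centre': [0.451, 0.4475], 'conf': 0.52}
toggle_pivot n=2,2 [ 0.6456 -0.1291  0.0877] err 6.0mm conf 0.70 0.71 px [179.4048 291.4816]
pedal_pad n=1,3 [ 0.5315 -0.118   0.0958] err 1.4mm conf 0.67 0.74 px [211.584 286.976]
salsa_jar n=1,1 [0.4847 0.561  0.0012] err 4.6mm conf 0.75 0.62 px [219.9936 111.9232]
oil_bottle n=1,1 [ 0.4132 -0.5665  0.0101] err 5.9mm conf 0.85 0.63 px [242.688  401.5104]
salt_cup n=1,1 [ 0.7949  0.0503 -0.0033] err 2.1mm conf 0.48 0.56 px [143.616  244.0192]
spice_tin n=1,1 [ 0.7929 -0.0507  0.0086] err 11.3mm conf 0.51 0.73 px [142.1952 271.104 ]
corn 0.57 [0.4268 0.3116 0.024 ]
corn 0.53 [0.5118 0.3106 0.024 ]
corn 0.41 [0.516  0.3759 0.024 ]
cornS 0.84 [0.5058 0.3828 0.024 ]
cornS 0.7 [0.4237 0.314  0.024 ]
cornS 0.45 [ 0.7989 -0.0233  0.024 ]
```

```bash
cat >> h.py <<'E'
def rect(c,z,x0,x1,y0,y1,s=0.001):
    # out: rows from x1 down to x0, cols from y1 (left) to y0
    H,W=int(round((x1-x0)/s)),int(round((y1-y0)/s))
    X=[[x1,y1,z],[x1,y0,z],[x0,y0,z],[x0,y1,z]]
    M=cv2.getPerspectiveTransform(proj(c,X).astype(np.float32),np.float32([[0,0],[W,0],[W,H],[0,H]]))
    return cv2.warpPerspective(c["img"],M,(W,H),flags=cv2.INTER_CUBIC)
E
python3 - <<'E'
from h import *
T=camera("top");S=camera("scene")
a=rect(T,.075,.38,.78,-.25,.25); 
for i in range(0,500,50): cv2.line(a,(i,0),(i,4),(0,0,255),1)
for i in range(0,400,20): cv2.line(a,(0,i),(4,i),(0,0,255),1)
cv2.imwrite("pics/stT.png",cv2.resize(a,None,fx=1.5,fy=1.5))
b=cv2.resize(S["img"][130:310,190:410],None,fx=3.5,fy=3.3,interpolation=cv2.INTER_CUBIC);cv2.imwrite("pics/stS.png",b)
E
```

```text
(no output)
```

View pics/stT.png

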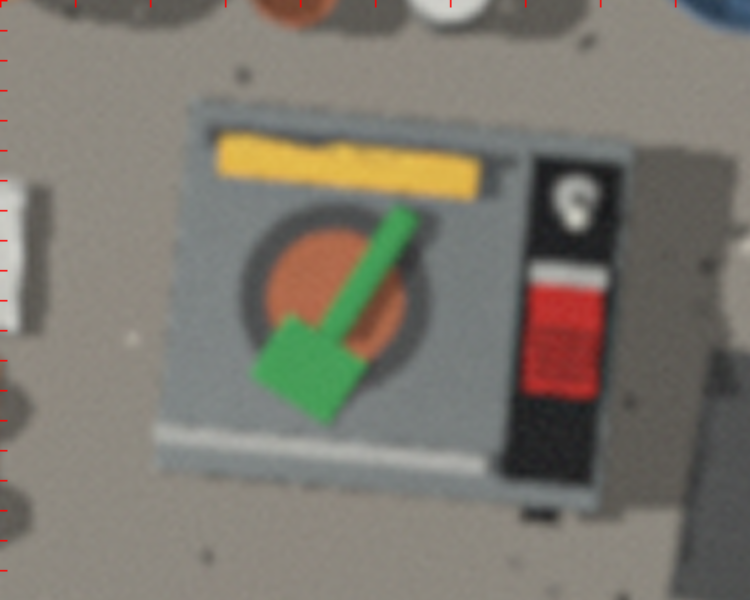

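View pics/stS.png

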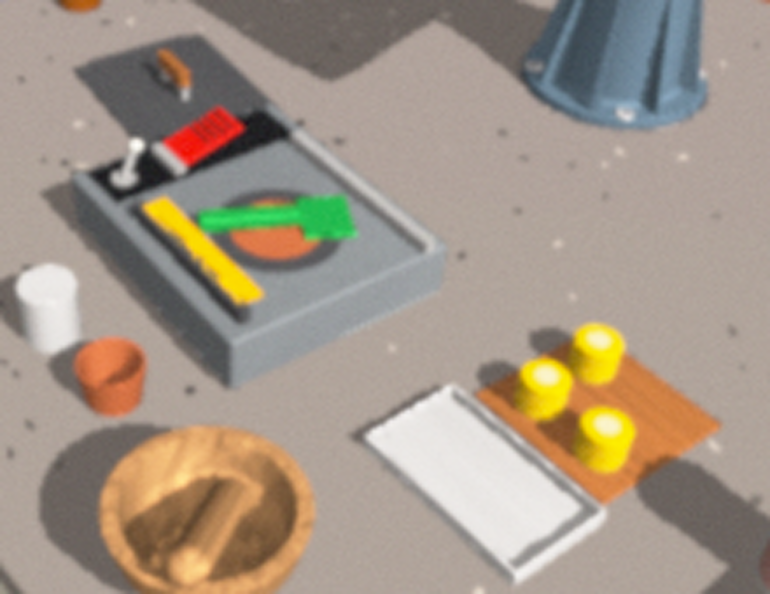

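```bash
cat > ov.py <<'E'
from h import *
import sys
def W(p,pts): # stove pose (x,y,yaw) -> world
    c,s=np.cos(p[2]),np.sin(p[2]); R=np.array([[c,-s,0],[s,c,0],[0,0,1]]); return np.atleast_2d(pts)@R.T+np.array([p[0],p[1],0])
def box(x0,x1,y0,y1,z): return np.array([[x0,y0,z],[x1,y0,z],[x1,y1,z],[x0,y1,z]])
def lines(p,sx):
    o=np.array([sx,.04,.075])
    return [(W(p,box(-.125,.125,-.15,.15,.075)),(0,0,255)),(W(p,o+box(.074,.094,-.085,.085,.018)),(255,0,0)),(W(p,o+box(-.106,-.094,-.11,.11,.015)),(255,0,255)),(W(p,box(-.125,.125,-.15,.15,0)),(0,255,255))]
def draw(c,p,sx,crop,f,name):
    x0,y0,x1,y1=crop
    im=cv2.resize(c["img"][y0:y1,x0:x1],None,fx=f,fy=f,interpolation=cv2.INTER_CUBIC)
    for L,col in lines(p,sx):
        q=(proj(c,L)+.5-[x0,y0])*f-.5
        cv2.polylines(im,[np.round(q*16).astype(np.int32)],True,col,1,cv2.LINE_AA,4)
    cv2.imwrite(name,im)
E
cat > a.py <<'E'
from ov import *
p=[float(v) for v in sys.argv[1:4]];sx=float(sys.argv[4]);t=sys.argv[5]
draw(camera("top"),p,sx,(205,150,315,245),7,f"pics/oT{t}.png")
draw(camera("scene"),p,sx,(195,150,335,260),5,f"pics/oS{t}.png")
E
python3 a.py .5767 -.0133 -.1 0 1
```

```text
(no output)
```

View pics/oT1.png

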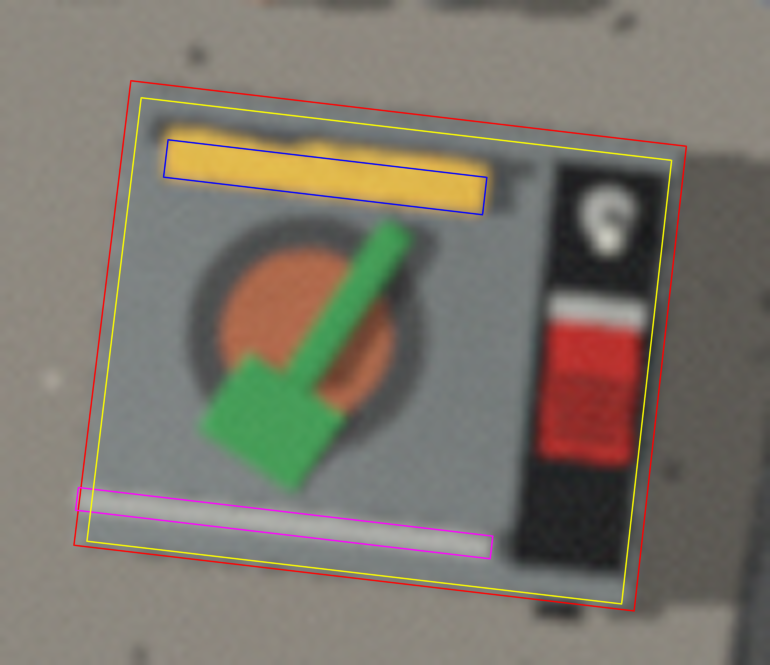

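View pics/oS1.png

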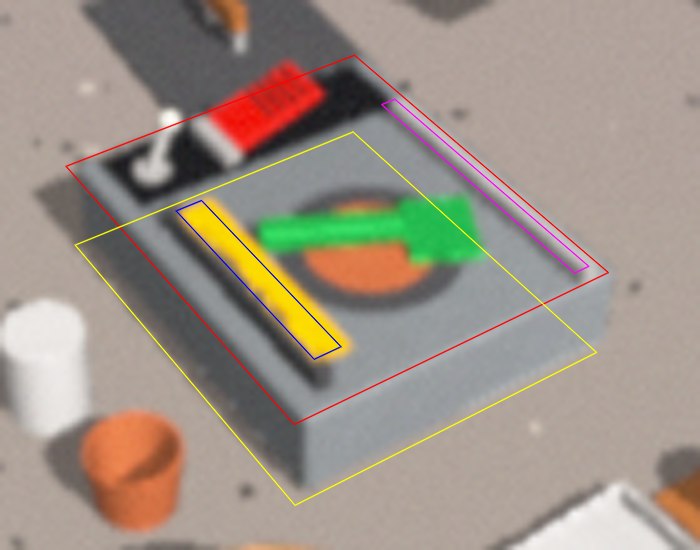

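```bash
cat > fit.py <<'E'
from ov import *
from scipy.optimize import minimize
np.set_printoptions(precision=4,suppress=True)
cs=[camera("top"),camera("scene")]
ms=[]
for i,c in enumerate(cs):
    t=trace(c,"stove"); print([ (q["conf"],q["mask"].sum()) for q in t]); ms.append(t[0]["mask"])
    im=c["img"].copy(); im[t[0]["mask"]]=im[t[0]["mask"]]//2+np.array([0,0,127],np.uint8); cv2.imwrite(f"pics/mk{i}.png",im[130:300,170:370] if i else im[130:260,190:330])
U=8
def sil(c,p):
    P8=np.vstack([W(p,box(-.125,.125,-.15,.15,z)) for z in (0,.075)])
    q=proj(c,P8).astype(np.float32); h=cv2.convexHull(q)[:,0]
    m=np.zeros((384,512),np.float32)
    # antialias by 4x upsample
    M=np.zeros((384*4,512*4),np.uint8); cv2.fillConvexPoly(M,np.round((h+.5)*4*16-8).astype(np.int32),255,cv2.LINE_8,4)
    return cv2.resize(M,(512,384),interpolation=cv2.INTER_AREA)/255.
def cost(v,ws):
    p=[.57+v[0]/100,v[1]/100-.01,-.1+v[2]/10]
    return sum(w*np.abs(sil(c,p)-m).sum() for c,m,w in zip(cs,ms,ws))
for ws in ((1,1),(1,0),(0,1)):
    r=minimize(cost,[0,0,0],args=(ws,),method="Nelder-Mead",options=dict(initial_simplex=[[0,0,0],[1.5,0,0],[0,1.5,0],[0,0,.5]],xatol=.01,fatol=.1))
    print(ws,.57+r.x[0]/100,r.x[1]/100-.01,-.1+r.x[2]/10,r.fun)
E
python3 fit.py
```

```text
[(0.82, np.int64(5046))]
[(0.86, np.int64(4957)), (0.29, np.int64(1331))]
(1, 1) 0.5741496805174379 -0.014434881816754678 -0.1032552857102338 1343.9607843137255
(1, 0) 0.5755208274799605 -0.013595702963195146 -0.0961824413495221 449.49411764705883
(0, 1) 0.5638683892301283 -0.019984077478832876 -0.0932438814385913 741.0117647058823
```

```bash
python3 - <<'E'
import cv2
a=cv2.resize(cv2.imread("pics/mk0.png"),None,fx=4,fy=4);b=cv2.resize(cv2.imread("pics/mk1.png"),None,fx=3.5,fy=3.5)
cv2.imwrite("pics/mk0b.png",a);cv2.imwrite("pics/mk1b.png",b)
E
python3 a.py .5741 -.0144 -.1 -.005 2
```

```text
(no output)
```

View pics/mk1b.png

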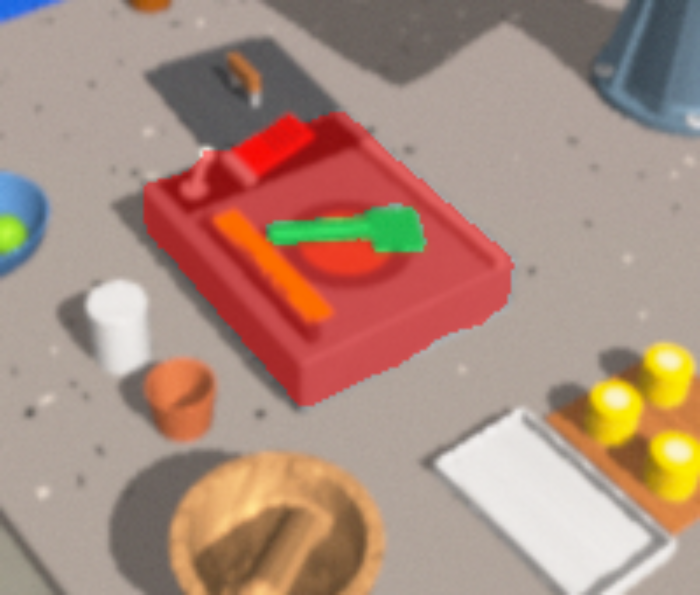

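View pics/mk0b.png

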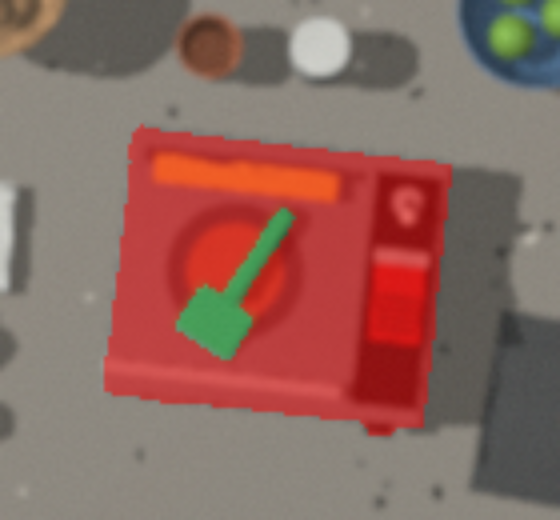

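View pics/oS2.png

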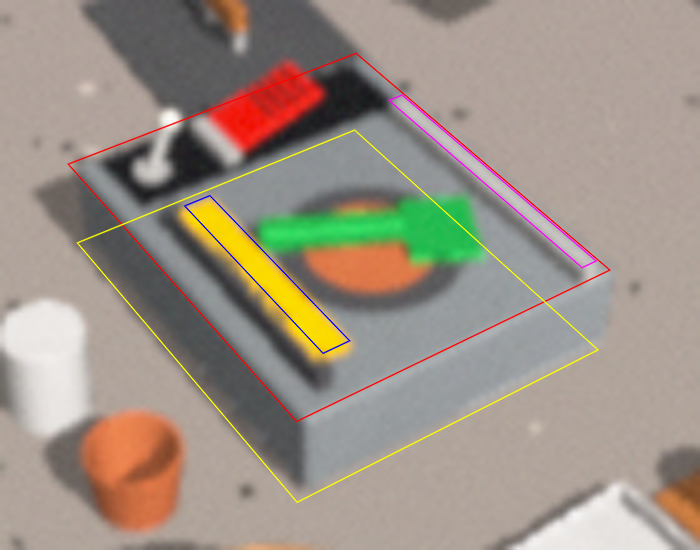

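View pics/oT2.png

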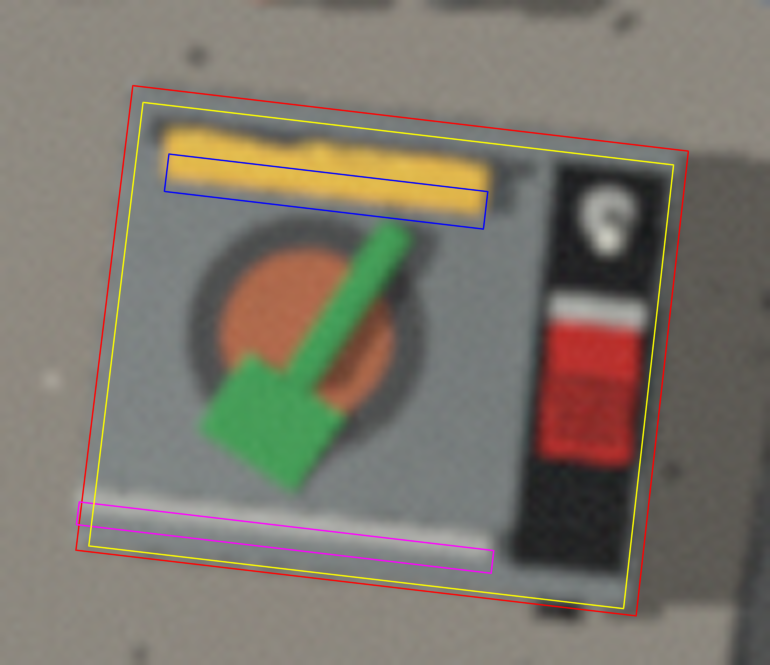

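```bash
python3 - <<'E'
from h import *
np.set_printoptions(precision=4,suppress=True)
T=camera("top");S=camera("scene")
s=lambda u,v:[v/384,u/512]
print(tri([ray(T,s(225,165)),ray(S,s(255,235.6))]))
print("bot back-left",onz(S,s(255.4,247.4),0),"front-left",onz(S,s(315,219),0))
print("T top BL",onz(T,s(225,165),.075), "S top",onz(S,s(255,235.6),.075))
# known: robot base at origin, TCP; project TCP
o=get_obs();print(proj(T,[o["eef_pos"]]),proj(S,[o["eef_pos"]]), proj(T,[[0,0,0]]),proj(S,[[0,0,0]]))
a=cv2.resize(T["img"][290:384,380:500],None,fx=6,fy=6);cv2.imwrite("pics/tcpT.png",a)
a=cv2.resize(S["img"][0:100,200:330],None,fx=6,fy=6);cv2.imwrite("pics/tcpS.png",a)
E
```

```text
(array([0.7039, 0.1174, 0.0562]), [np.float64(0.0006702994619234237), np.float64(0.000670299461923404)])
bot back-left [0.7031 0.1171 0.    ] front-left [0.4606 0.1476 0.    ]
T top BL [0.7012 0.1164 0.075 ] S top [0.7153 0.1305 0.075 ]
[[415.5326 319.3679]] [[254.1419  77.2514]] [[252.8727 349.2908]] [[363.9249 153.6192]]
```

View pics/tcpS.png

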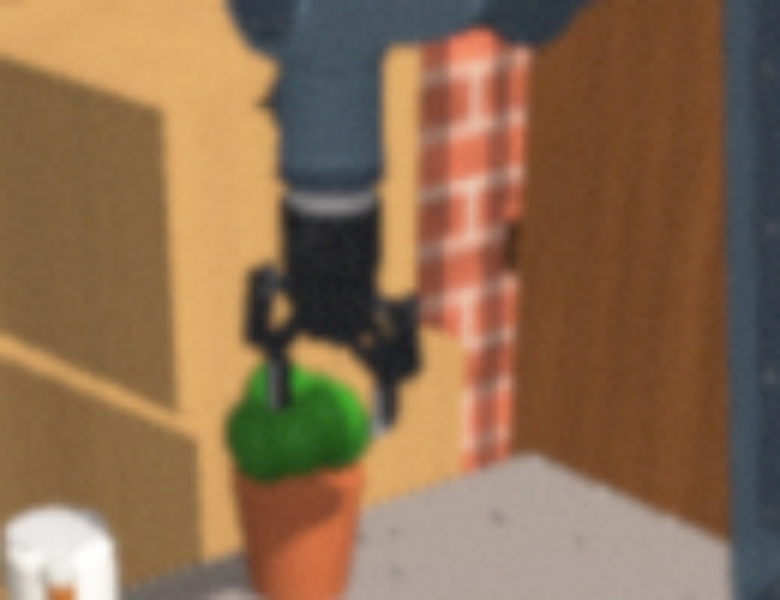

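```bash
python3 - <<'E'
from h import *
T=camera("top");S=camera("scene")
# grid overlay at z=0 for sanity
for n,c in (("T",T),("S",S)):
    im=c["img"].copy()
    print(n)
    im=cv2.resize(im,None,fx=1.5,fy=1.5)
    for x in np.arange(.2,1.0,.1):
        for y in np.arange(-.6,.7,.1):
            q=(proj(c,[[x,y,0]])[0]+.5)*1.5-.5; cv2.circle(im,tuple(int(round(v)) for v in q),1,(0,0,255),-1)
    cv2.imwrite(f"pics/grid{n}.png",im)
E
```

```text
T
S
```

View pics/gridS.png

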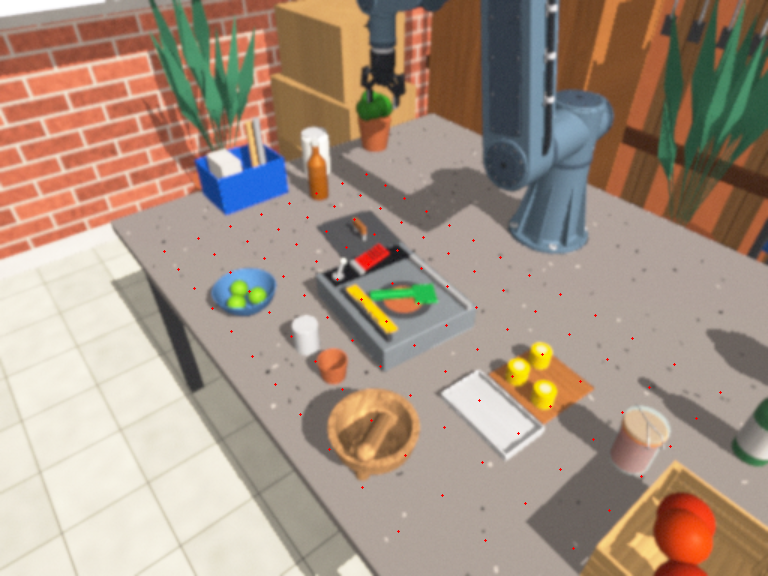

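View pics/gridT.png

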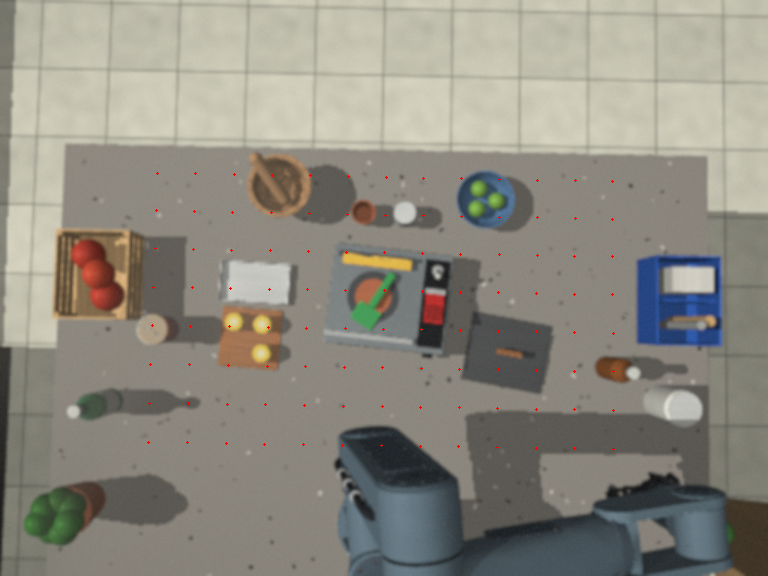

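Call:
{"op": "servo_tool", "data": {
  "plan": [
    [[0.035, 0.03, 0, 0, -1], [0.035, 0.03, 0, 0, -1], [0.035, 0.03, 0, 0, -1], [0.035, 0.03, 0, 0, -1], [0.035, 0.03, 0, 0, -1], [0.035, 0.03, 0, 0, -1], [0.035, 0.03, 0, 0, -1], [0, 0, 0, 0, -1]]
  ]
}}

```text
time_s: 3.5
eef_pos: [0.421, -0.3346, 0.2106]
eef_rot: [-0.0, 0.988, 0.155, 0.001]
wrist_force: [0.2, -1.8, 0.0]
opening: 0.002
```

Call:
{"op": "servo_tool", "data": {
  "plan": [
    [[0, 0.04, 0, 0, -1], [0, 0.04, -0.01, 0, -1], [0, 0.04, -0.01, 0, -1], [0, 0.04, -0.01, 0, -1], [0, 0, -0.01, 0, -1], [0, 0, -0.01, 0, -1], [0, 0, 0, 0, -1], [0, 0, 0, 0, -1]]
  ]
}}

```text
time_s: 4.3
eef_pos: [0.4175, -0.1799, 0.1604]
eef_rot: [0.0, 0.989, 0.151, -0.0]
wrist_force: [-0.3, -0.2, -0.0]
opening: 0.002
```

```bash
cat > look.py <<'E'
from h import *
import sys
def look(tag,cropT,fT,cropS,fS,pts=()):
    for n,cr,f in (("top",cropT,fT),("scene",cropS,fS)):
        if cr is None: continue
        c=camera(n);x0,y0,x1,y1=cr
        im=cv2.resize(c["img"][y0:y1,x0:x1],None,fx=f,fy=f,interpolation=cv2.INTER_CUBIC)
        for X in pts:
            q=(proj(c,[X])[0]+.5-[x0,y0])*f-.5; cv2.drawMarker(im,tuple(int(round(v)) for v in q),(255,0,255),cv2.MARKER_CROSS,9,1)
        cv2.imwrite(f"pics/{tag}_{n}.png",im)
E
python3 - <<'E'
from look import *
o=get_obs();e=o["eef_pos"];print(e,o["eef_rot"],o["opening"],o["time_s"])
look("c1",(240,150,350,260),6,(180,80,320,200),5,[e,e-[0,0,.014]])
E
```

```text
[ 0.41753417 -0.17986519  0.1604079 ] [ 4.59307787e-05  9.88534782e-01  1.50993256e-01 -1.39328785e-04] 0.0021471718907977435 4.3
```

View pics/c1_top.png

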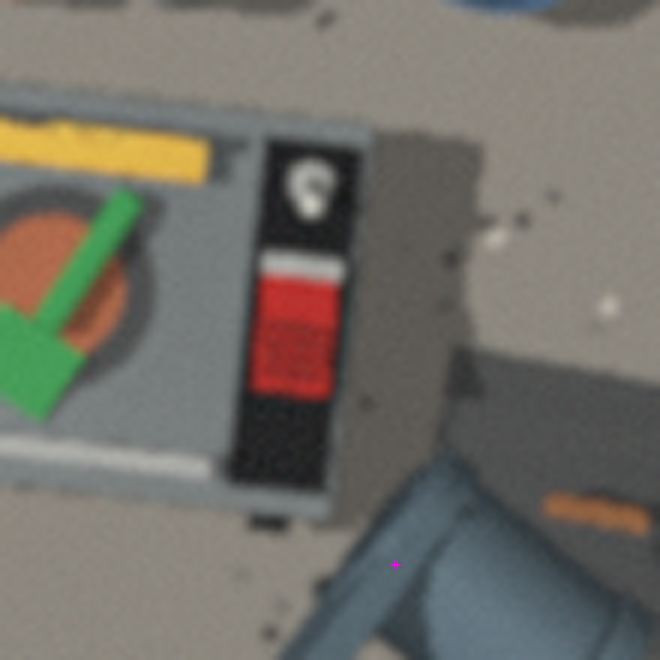

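View pics/c1_scene.png

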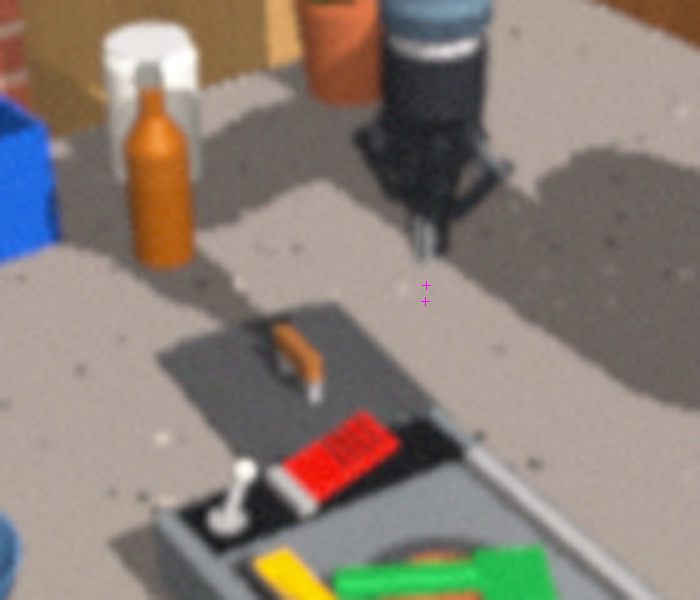

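Call:
{"op": "servo_tool", "data": {
  "plan": [
    [[-0.03, 0.03, 0, 0, -1], [-0.03, 0.03, 0, 0, -1], [0, 0.02, 0, 0, -1], [0, 0, -0.04, 0, -1], [0, 0, -0.04, 0, -1], [0, 0, -0.04, 0, -1], [0, 0, -0.015, 0, -1], [0, 0, 0, 0, -1]]
  ]
}}

```text
time_s: 5.2
eef_pos: [0.356, -0.098, 0.0237]
eef_rot: [-0.002, 0.988, 0.151, -0.002]
wrist_force: [-0.2, 0.3, 0.9]
opening: 0.002
```

```bash
python3 - <<'E'
from look import *
o=get_obs();e=o["eef_pos"];print(e,o["wrist_force"],o["time_s"])
look("c2",(200,200,310,310),6,(210,80,350,200),5,[e,e-[0,0,.014]])
E
```

```text
[ 0.35598801 -0.09795695  0.02368164] [-0.24699375  0.34129187  0.906782  ] 5.2
```

View pics/c2_scene.png

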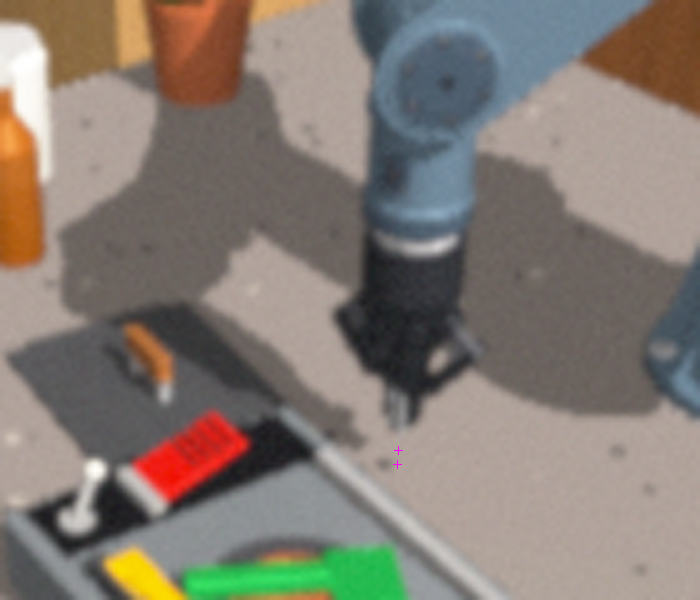

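Call:
{"op": "servo_tool", "data": {
  "plan": [
    [[0, 0, -0.005, 0, -1], [0, 0, -0.003, 0, -1], [0, 0, -0.002, 0, -1], [0, 0, -0.002, 0, -1], [0, 0, 0, 0, -1]]
  ]
}}

```text
time_s: 5.8
eef_pos: [0.3575, -0.0984, 0.0133]
eef_rot: [-0.0, 0.988, 0.152, -0.0]
wrist_force: [0.7, -0.6, 1.0]
opening: 0.002
```

```bash
python3 - <<'E'
from look import *
o=get_obs();e=o["eef_pos"];print(e,o["wrist_force"],o["time_s"])
look("c3",(200,200,310,310),6,(250,120,330,190),8,[e,e-[0,0,.014]])
E
```

```text
[ 0.35751233 -0.09844103  0.01331546] [ 0.69838714 -0.58623815  0.95595072] 5.8
```

View pics/c3_scene.png

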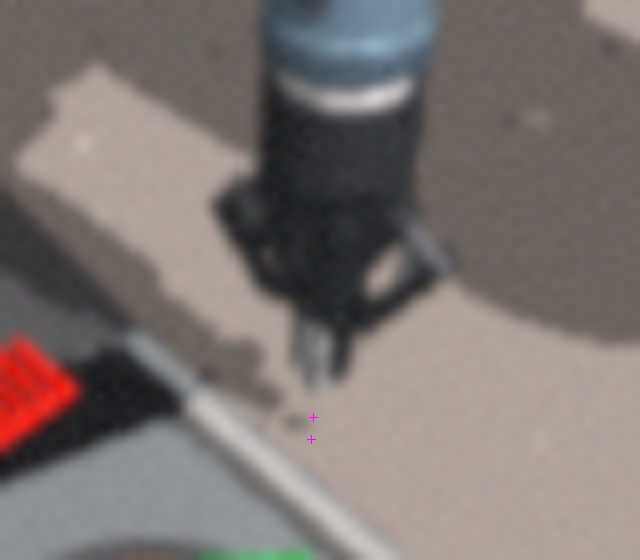

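View pics/c3_top.png

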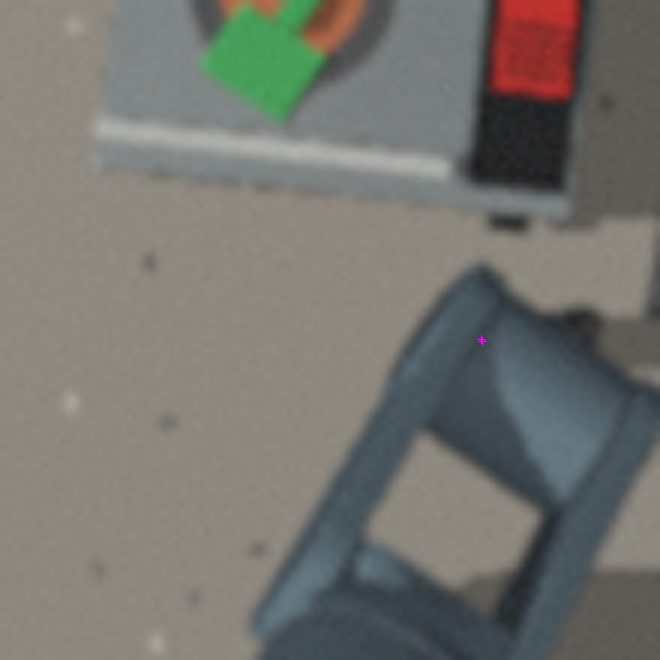

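Call:
{"op": "servo_tool", "data": {
  "plan": [
    [[0, 0, -0.003, 0, -1], [0, 0, -0.003, 0, -1], [0, 0, -0.003, 0, -1], [0, 0, 0, 0, -1]]
  ]
}}

```text
time_s: 6.3
eef_pos: [0.3571, -0.0982, 0.0039]
eef_rot: [-0.0, 0.988, 0.152, -0.0]
wrist_force: [-0.5, 0.1, 0.1]
opening: 0.001
```

Call:
{"op": "servo_tool", "data": {
  "plan": [
    [[0, 0, -0.003, 0, -1], [0, 0, -0.003, 0, -1], [0, 0, -0.003, 0, -1], [0, 0, 0, 0, -1]]
  ]
}}

```text
time_s: 6.7
eef_pos: [0.3572, -0.0983, -0.0051]
eef_rot: [-0.0, 0.988, 0.152, -0.0]
wrist_force: [-0.7, 0.2, -0.8]
opening: 0.001
```

Call:
{"op": "servo_tool", "data": {
  "plan": [
    [[0, 0, -0.003, 0, -1], [0, 0, -0.003, 0, -1], [0, 0, 0, 0, -1]]
  ]
}}

```text
time_s: 7.0
eef_pos: [0.3573, -0.0983, -0.011]
eef_rot: [-0.0, 0.988, 0.152, -0.0]
wrist_force: [0.2, 0.0, -0.4]
opening: 0.003
```

```bash
python3 - <<'E'
from look import *
o=get_obs();e=o["eef_pos"];print(e,o["wrist_force"],o["time_s"])
look("c4",None,6,(250,120,330,190),8,[e,e-[0,0,.014],[e[0],e[1],0]])
E
```

```text
[ 0.35727921 -0.0983331  -0.01099201] [ 0.17204022  0.0142679  -0.37234907] 7.0
```

View pics/c4_scene.png

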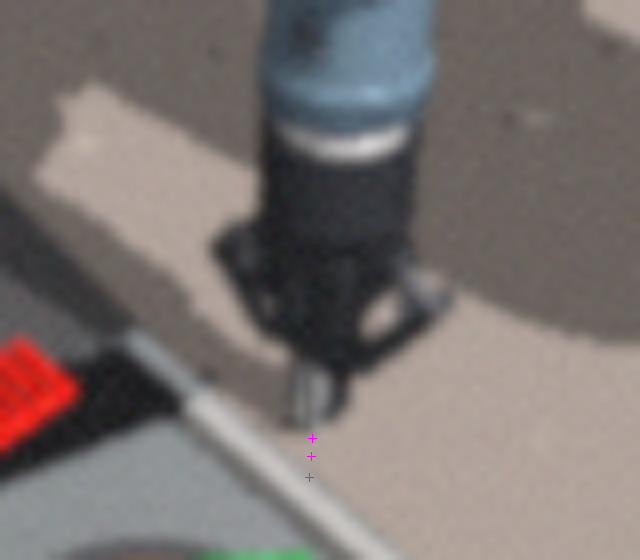

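Call:
{"op": "servo_tool", "data": {
  "plan": [
    [[0, 0, -0.002, 0, -1], [0, 0, -0.002, 0, -1], [0, 0, 0, 0, -1]]
  ]
}}

```text
time_s: 7.35
eef_pos: [0.3574, -0.0984, -0.0148]
eef_rot: [-0.0, 0.988, 0.152, -0.0]
wrist_force: [-0.3, 0.5, 0.0]
opening: -0.001
```

Call:
{"op": "servo_tool", "data": {
  "plan": [
    [[0, 0, -0.002, 0, -1], [0, 0, -0.002, 0, -1], [0, 0, 0, 0, -1]]
  ]
}}

```text
time_s: 7.65
eef_pos: [0.3573, -0.0984, -0.0189]
eef_rot: [-0.0, 0.988, 0.152, -0.0]
wrist_force: [-0.6, 0.2, 0.1]
opening: 0.003
```

Call:
{"op": "servo_tool", "data": {
  "plan": [
    [[0, 0, -0.002, 0, -1], [0, 0, -0.001, 0, -1], [0, 0, 0, 0, -1]]
  ]
}}

```text
time_s: 7.95
eef_pos: [0.3577, -0.0986, -0.0209]
eef_rot: [-0.0, 0.988, 0.152, -0.0]
wrist_force: [-4.7, 2.2, 15.7]
opening: 0.001
```

Call:
{"op": "servo_tool", "data": {
  "plan": [
    [[0, 0, -0.002, 0, -1], [0, 0, 0, 0, -1]]
  ]
}}

```text
time_s: 8.15
eef_pos: [0.3578, -0.0987, -0.0211]
eef_rot: [-0.0, 0.988, 0.152, -0.001]
wrist_force: [-15.7, 8.6, 55.5]
opening: 0.0
```

```bash
python3 - <<'E'
from look import *
o=get_obs();e=o["eef_pos"];print(e,o["wrist_force"],o["time_s"])
look("c5",None,6,(250,120,330,190),8,[[e[0],e[1],0]])
E
```

```text
[ 0.35781612 -0.09871634 -0.02110684] [-15.7171993    8.6002188   55.54793209] 8.15
```

View pics/c5_scene.png

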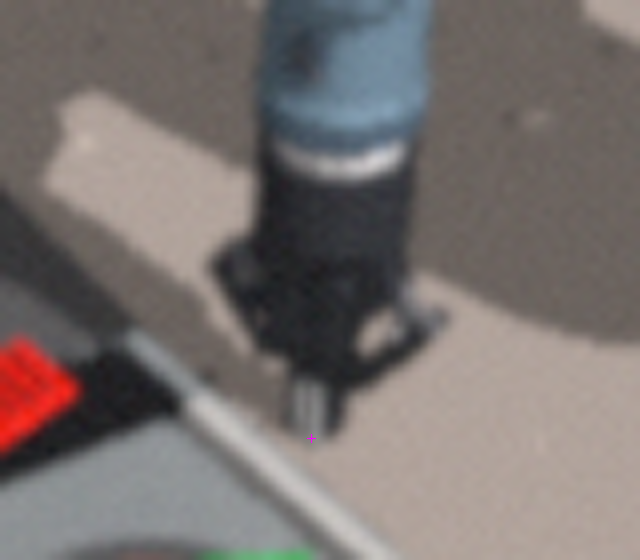

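Call:
{"op": "servo_tool", "data": {
  "plan": [
    [[0, 0, 0.03, 0, 1], [0, 0, 0.04, 0, 1], [0, 0, 0.05, 0, 1], [0, 0, 0.05, 0, 1], [-0.02, -0.03, 0.03, 0, 1], [-0.02, -0.04, 0, 0, 1], [0, -0.05, 0, 0, 1], [0, -0.05, 0, 0, 1]]
  ]
}}

```text
time_s: 9.0
eef_pos: [0.3172, -0.2704, 0.1772]
eef_rot: [0.001, 0.988, 0.152, 0.001]
wrist_force: [1.7, -0.3, 0.7]
opening: 1.001
```

```bash
python3 - <<'E'
from look import *
np.set_printoptions(precision=4,suppress=True)
for n in ("top","scene"):
    c=camera(n); R,t,K=P(c); print(n,"campos",-R.T@t)
    for th,z in (("comal",.004),("board",.004),("tray",.018),("salt_cup",.05),("spice_tin",.07)):
        tr=trace(c,th)
        if not tr: print(th,None);continue
        m=tr[0]["mask"]; cn=max(cv2.findContours(m.astype(np.uint8),0,1)[0],key=cv2.contourArea)[:,0]
        w=np.array([onz(c,[(y)/384,(x)/512],z)[:2] for x,y in cn])
        r=cv2.minAreaRect((w*1000).astype(np.float32)); print(th,tr[0]["conf"],m.sum(),r)
    for th in ("corn1","scraper"):
        for q in trace(c,th): print(th,q["conf"],q["mask"].sum(),np.array(q["rect"])*[512,384,512,384])
E
```

```text
top campos [ 0.5165 -0.0025  1.6525]
comal 0.88 2508 ((443.45367431640625, -321.9218444824219), (214.89356994628906, 180.73056030273438), 80.02130126953125)
board 0.86 1183 ((469.9454650878906, 344.4274597167969), (156.70298767089844, 155.97360229492188), 86.02185821533203)
tray 0.8 1239 ((614.673095703125, 332.953369140625), (180.0540008544922, 104.41265106201172), 87.18329620361328)
salt_cup 0.75 204 ((795.6307373046875, 53.34300231933594), (57.78893280029297, 57.34610366821289), 1.0751960277557373)
spice_tin 0.66 193 ((786.4635620117188, -49.458274841308594), (53.545494079589844, 59.15848922729492), 46.22289276123047)
corn1 0.67 126 [171.3152 230.0928 181.6064 243.8016]
corn1 0.66 121 [165.7856 210.3168 180.992  220.1088]
corn1 0.59 130 [150.4768 212.0832 165.5808 219.6096]
scraper 0.72 367 [233.5232 182.2848 261.7856 219.4944]
scene campos [1.1721 0.7014 0.8673]
comal 0.68 1088 ((435.835205078125, -331.3736267089844), (212.15426635742188, 182.7246856689453), 81.38726043701172)
board 0.62 1304 ((465.3592834472656, 349.45147705078125), (156.51153564453125, 164.3000030517578), 83.90167999267578)
tray 0.67 2096 ((614.1695556640625, 339.2852478027344), (188.06390380859375, 119.2455825805664), 87.07563781738281)
salt_cup 0.88 414 ((802.3751831054688, 72.10224914550781), (98.01084899902344, 62.070987701416016), 54.074859619140625)
spice_tin 0.69 408 ((802.4824829101562, -21.34203338623047), (121.43575286865234, 52.320945739746094), 60.39927291870117)
corn1 0.77 230 [351.6928 228.2112 366.7968 247.6032]
corn1 0.62 209 [334.592  239.3088 353.024  254.5152]
corn1 0.54 283 [353.9968 251.2128 368.6912 272.9088]
scraper 0.79 371 [247.9104 186.5856 286.6176 201.2928]
```

```bash
python3 - <<'E'
from look import *
o=get_obs();e=o["eef_pos"];print(e,o["time_s"])
R=cv2.Rodrigues
q=o["eef_rot"]
from scipy.spatial.transform import Rotation as Ro
M=Ro.from_quat([q[1],q[2],q[3],q[0]]).as_matrix();print(M)
tip=e+[0,0,.034]; pts=[tip+M[:,1]*s for s in(.0425,-.0425)]
look("c6",(270,220,370,320),7,(200,60,330,170),6,pts+[tip])
E
```

```text
[ 0.31770986 -0.26831661  0.17649481] 9.8
[[ 9.53762657e-01  3.00560757e-01  1.60214218e-04]
 [ 3.00560786e-01 -9.53762640e-01 -2.03586703e-04]
 [ 9.16161620e-05  2.42327506e-04 -9.99999966e-01]]
```

View pics/c6_top.png

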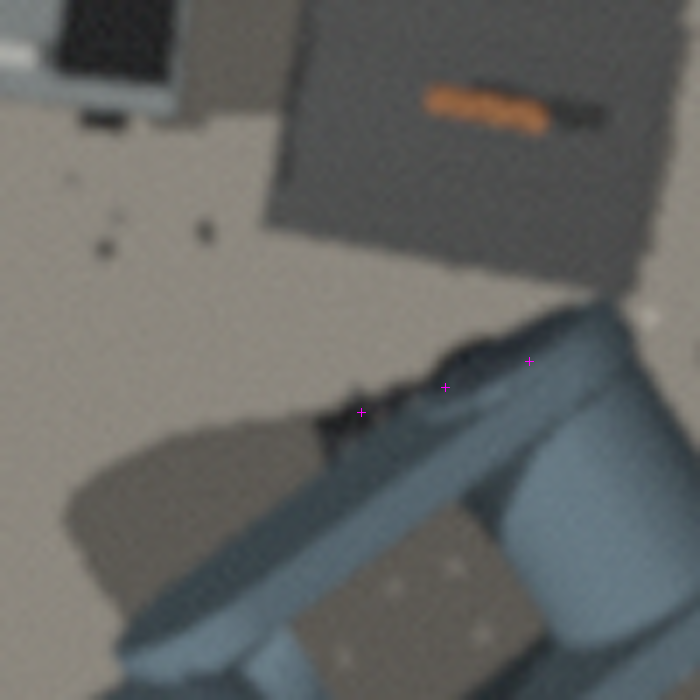

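View pics/c6_scene.png

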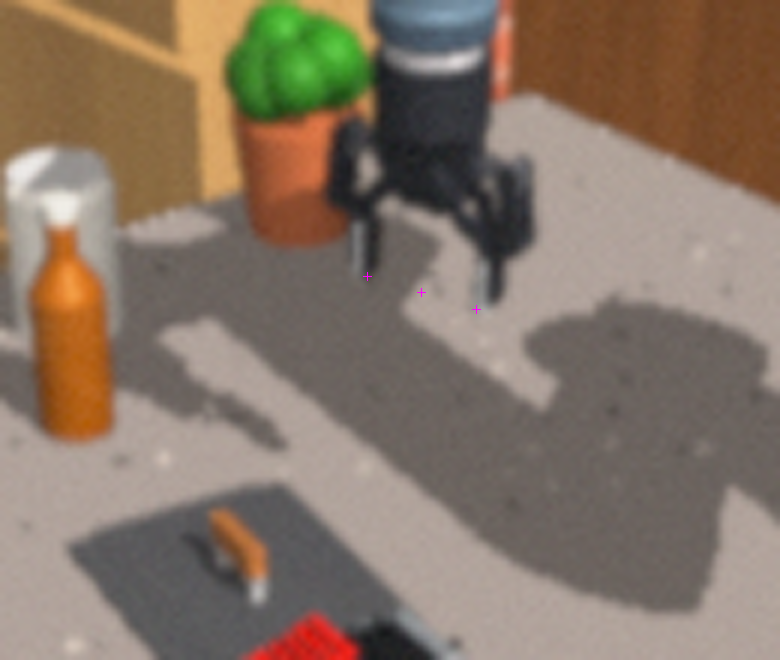

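Call:
{"op": "servo_tool", "data": {
  "plan": [
    [[0.0165, 0.0176, 0, 0.143, 0], [0.0165, 0.0176, 0, 0.143, 0], [0.0165, 0.0176, 0, 0.143, 0], [0.0165, 0.0176, 0, 0.143, 0], [0.0165, 0.0176, 0, 0.143, 0], [0.0165, 0.0176, 0, 0.143, 0], [0.0165, 0.0176, 0, 0.143, 0], [0.0165, 0.0176, 0, 0.143, 0]]
  ]
}}

```text
time_s: 10.7
eef_pos: [0.4502, -0.1269, 0.1764]
eef_rot: [0.0, 0.747, 0.665, -0.0]
wrist_force: [0.6, 0.4, 0.0]
opening: 0.498
```

Call:
{"op": "servo_tool", "data": {
  "plan": [
    [[0.0165, 0.0176, 0, 0.143, 0], [0.0165, 0.0176, 0, 0.143, 0], [0.0165, 0.0176, 0, 0.143, 0], [0.0165, 0.0176, 0, 0.143, 0], [0.0165, 0.0176, 0, 0.143, 0], [0.0165, 0.0176, 0, 0.143, 0], [0.0165, 0.0176, 0, 0.143, 0], [0.0165, 0.0176, 0, 0.14, 0]]
  ]
}}

```text
time_s: 11.5
eef_pos: [0.5822, 0.0139, 0.1762]
eef_rot: [-0.0, 0.27, 0.963, -0.0]
wrist_force: [-0.5, 0.0, 0.1]
opening: 0.503
```

Call:
{"op": "servo_tool", "data": {
  "plan": [
    [[0, 0, -0.03, 0, 0], [0, 0, -0.02, 0, 0], [0, 0, -0.01, 0, 0], [0, 0, 0, 0, 0]]
  ]
}}

```text
time_s: 11.9
eef_pos: [0.5803, 0.0132, 0.1146]
eef_rot: [-0.002, 0.273, 0.962, -0.0]
wrist_force: [0.3, -0.4, -0.0]
opening: 0.501
```

```bash
cat > st.py <<'E'
from look import *
from scipy.spatial.transform import Rotation as Ro
np.set_printoptions(precision=4,suppress=True)
def st():
    o=get_obs();e=o["eef_pos"];q=o["eef_rot"];M=Ro.from_quat([q[1],q[2],q[3],q[0]]).as_matrix()
    print("e",e,"jaw",np.arctan2(M[1,1],M[0,1]),"q6",o["q"][5],"F",o["wrist_force"],"op",o["opening"],"t",o["time_s"]); return o,e,M
E
python3 - <<'E'
from st import *
o,e,M=st()
tip=e+[0,0,.028]
look("d1",None,7,(200,110,320,210),6,[tip+M[:,1]*s for s in(.02,-.02)])
S=camera("scene");T=camera("top")
for c in(S,T):
  for q in pinpoint(c,"scraper_grip")[:2]: print(q["conf"],onz(c,q["centre"],.084))
E
```

```text
e [0.5803 0.0132 0.1146] jaw 1.018781765324534 q6 -1.2003662188345032 F [ 0.2896 -0.4136 -0.0381] op 0.5009505679929493 t 11.9
0.73 [0.5785 0.0068 0.084 ]
0.69 [0.5864 0.016  0.084 ]
0.28 [ 0.4329 -0.5405  0.084 ]
```

View pics/d1_scene.png

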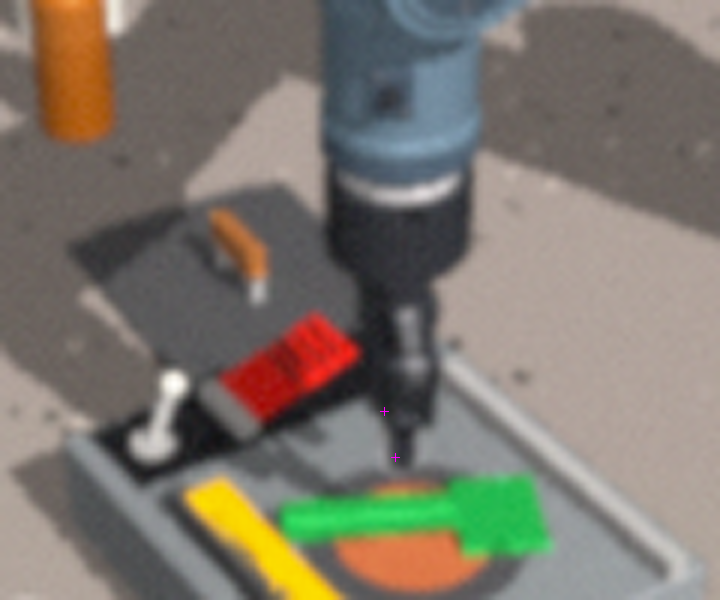

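Call:
{"op": "servo_tool", "data": {
  "plan": [
    [[0.002, -0.001, -0.015, 0, 0], [0, 0, -0.015, 0, 0], [0, 0, -0.015, 0, 0], [0, 0, -0.008, 0, 0], [0, 0, -0.004, 0, 0], [0, 0, 0, 0, 0]]
  ]
}}

```text
time_s: 12.75
eef_pos: [0.583, 0.0122, 0.0584]
eef_rot: [-0.001, 0.272, 0.962, -0.0]
wrist_force: [-0.3, 0.2, -0.3]
opening: 0.5
```

```bash
python3 - <<'E'
from st import *
o,e,M=st()
tip=e+[0,0,.028]
look("d2",None,7,(200,110,320,210),6,[tip+M[:,1]*s for s in(.02,-.02)])
E
```

```text
e [0.583  0.0122 0.0584] jaw 1.0189921067407928 q6 -1.2014740592955306 F [-0.3265  0.186  -0.2819] op 0.49979790600616 t 12.75
```

View pics/d2_scene.png

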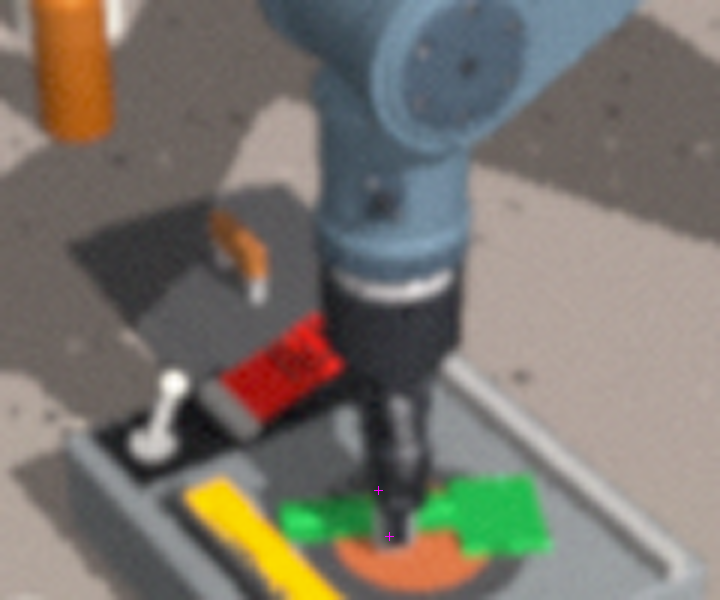

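Straddling the handle (near finger at (397,545) in front of it). Close.

Call:
{"op": "servo_tool", "data": {
  "plan": [
    [[0, 0, 0, 0, -1], [0, 0, 0, 0, -1], [0, 0, 0, 0, -1], [0, 0, 0, 0, -1], [0, 0, 0.01, 0, -1], [0, 0, 0.03, 0, -1], [0, 0, 0.03, 0, -1], [0, 0, 0, 0, -1]]
  ]
}}

```text
time_s: 13.6
eef_pos: [0.5867, 0.0116, 0.1346]
eef_rot: [0.004, 0.272, 0.962, 0.0]
wrist_force: [1.2, -0.4, -0.3]
opening: 0.215
```

```bash
python3 - <<'E'
from st import *
o,e,M=st()
look("d3",None,7,(200,90,320,190),6,[])
E
```

```text
e [0.5867 0.0116 0.1346] jaw 1.0191923511852048 q6 -1.2014821525736992 F [ 1.1773 -0.4238 -0.3297] op 0.21496348148955258 t 13.6
```

View pics/d3_scene.png

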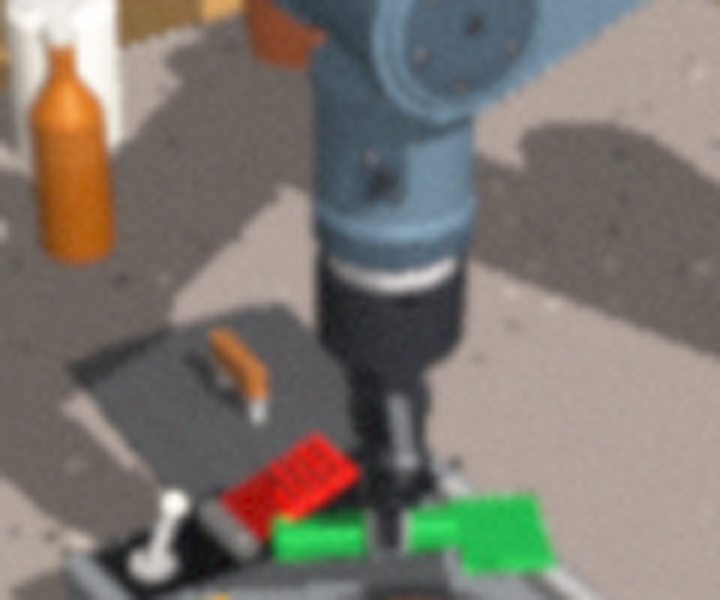

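Call:
{"op": "servo_tool", "data": {
  "plan": [
    [[0.003, 0.039, 0, -0.1335, -1], [0.003, 0.039, 0, -0.1335, -1], [0.003, 0.039, 0, -0.1335, -1], [0.003, 0.039, 0, -0.1335, -1], [0.003, 0.039, 0, -0.1335, -1], [0.003, 0.039, 0, -0.1335, -1], [0.003, 0.039, 0, -0.1335, -1], [0.003, 0.039, 0, -0.1335, -1]]
  ]
}}

```text
time_s: 14.45
eef_pos: [0.6064, 0.3253, 0.1277]
eef_rot: [-0.001, 0.726, 0.688, -0.001]
wrist_force: [0.1, 0.9, -0.3]
opening: 0.214
```

Call:
{"op": "servo_tool", "data": {
  "plan": [
    [[0, 0, -0.03, 0, -1], [0, 0, -0.03, 0, -1], [0, 0, -0.02, 0, -1], [0, 0, 0, 0, -1]]
  ]
}}

```text
time_s: 14.85
eef_pos: [0.6034, 0.3228, 0.0437]
eef_rot: [-0.002, 0.724, 0.69, -0.005]
wrist_force: [-0.2, 0.9, -1.2]
opening: 0.216
```

```bash
python3 - <<'E'
from st import *
o,e,M=st()
look("d4",(120,140,240,260),6,(270,150,410,290),5,[])
E
```

```text
e [0.6034 0.3228 0.0437] jaw -0.04882867474728359 q6 0.3671367657506857 F [-0.2365  0.8862 -1.1712] op 0.21558385694376278 t 14.85
```

View pics/d4_scene.png

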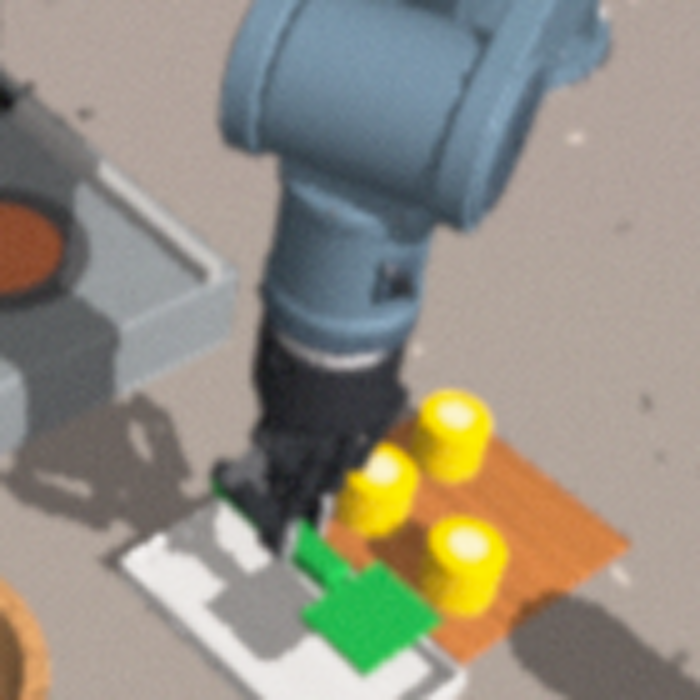

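View pics/d4_top.png

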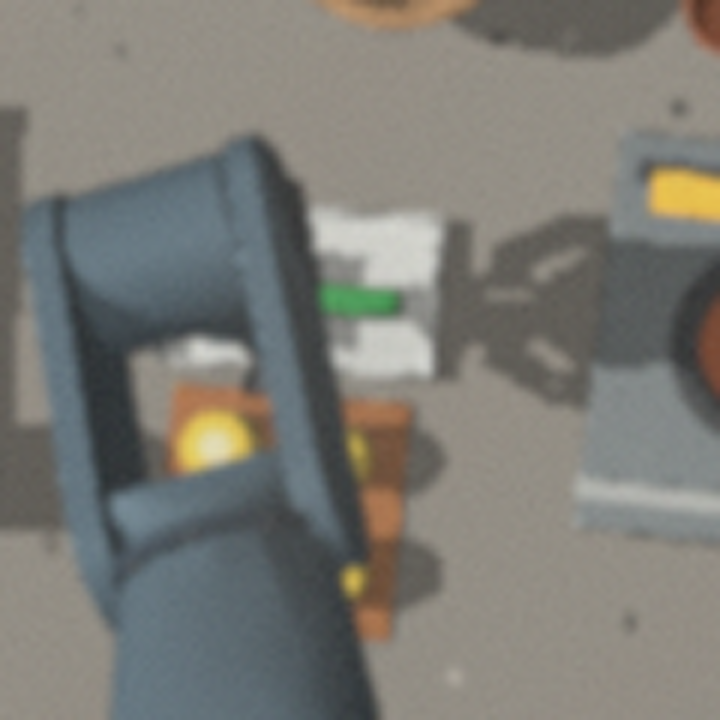

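Call:
{"op": "servo_tool", "data": {
  "plan": [
    [[0.006, 0.001, 0, 0, -1], [0.006, 0.001, -0.01, 0, -1], [0, 0, -0.02, 0, -1], [0, 0, -0.01, 0, -1], [0, 0, -0.008, 0, -1], [0, 0, -0.005, 0, -1], [0, 0, 0, 0, -1]]
  ]
}}

```text
time_s: 15.65
eef_pos: [0.6192, 0.326, -0.0043]
eef_rot: [-0.0, 0.724, 0.69, -0.0]
wrist_force: [-0.5, -0.5, -0.9]
opening: 0.215
```

Call:
{"op": "servo_tool", "data": {
  "plan": [
    [[-0.004, -0.001, -0.004, 0, -1], [0, 0, -0.003, 0, -1], [0, 0, 0, 0, -1], [0, 0, 0, 0, 0], [0, 0, 0, 0, 0], [0, 0, 0, 0, 0], [0, 0, 0.03, 0, 0], [0, 0, 0.04, 0, 0]]
  ]
}}

```text
time_s: 16.45
eef_pos: [0.6133, 0.3243, 0.0571]
eef_rot: [-0.001, 0.724, 0.69, -0.003]
wrist_force: [0.1, 0.3, 0.6]
opening: 0.501
```

Call:
{"op": "servo_tool", "data": {
  "plan": [
    [[0, 0, 0.04, 0, 0], [0, 0, 0.03, 0, 0], [-0.02, -0.05, 0.02, 0, 0], [-0.02, -0.05, 0.02, 0, 0], [-0.02, -0.05, 0, 0, 0], [-0.02, -0.05, 0, 0, 0], [-0.02, -0.05, 0, 0, 0]]
  ]
}}

```text
time_s: 17.15
eef_pos: [0.5243, 0.0973, 0.1648]
eef_rot: [0.001, 0.724, 0.69, 0.0]
wrist_force: [1.0, -0.0, 0.2]
opening: 0.499
```

```bash
python3 - <<'E'
from st import *
o,e,M=st()
look("d5",(120,140,240,260),5,(270,200,410,310),5,[])
for n in ("top","scene"):
    c=camera(n)
    for q in pinpoint(c,"scraper_grip")[:1]: print(n,q["conf"],onz(c,q["centre"],.012))
    for q in pinpoint(c,"corn1"): print("corn",q["conf"],onz(c,q["centre"],.024))
E
```

```text
e [0.5243 0.0973 0.1648] jaw -0.04850704315332933 q6 0.009346754302203029 F [ 1.0043 -0.0395  0.2441] op 0.49911099587616503 t 17.15
top 0.66 [0.6146 0.3373 0.012 ]
corn 0.62 [0.5015 0.37   0.024 ]
corn 0.54 [0.4404 0.2975 0.024 ]
corn 0.44 [0.5125 0.3114 0.024 ]
corn 0.19 [0.6204 0.335  0.024 ]
scene 0.66 [0.6183 0.3235 0.012 ]
corn 0.71 [0.4264 0.315  0.024 ]
corn 0.68 [0.4952 0.3808 0.024 ]
corn 0.6 [0.508  0.3215 0.024 ]
```

View pics/d5_scene.png

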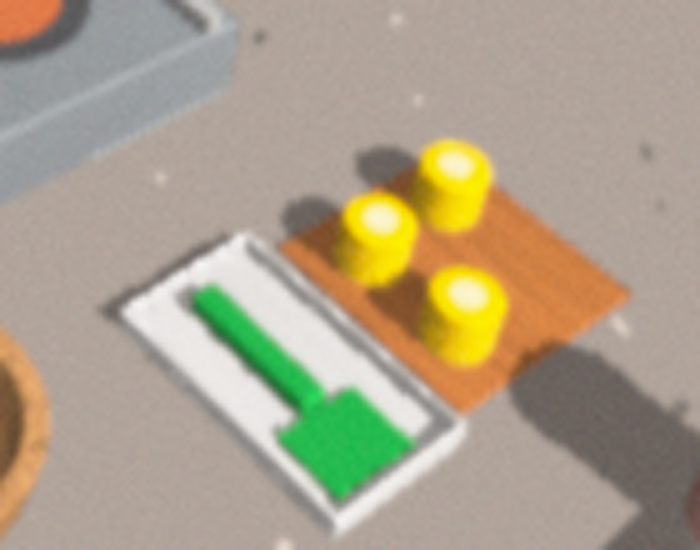

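View pics/d5_top.png

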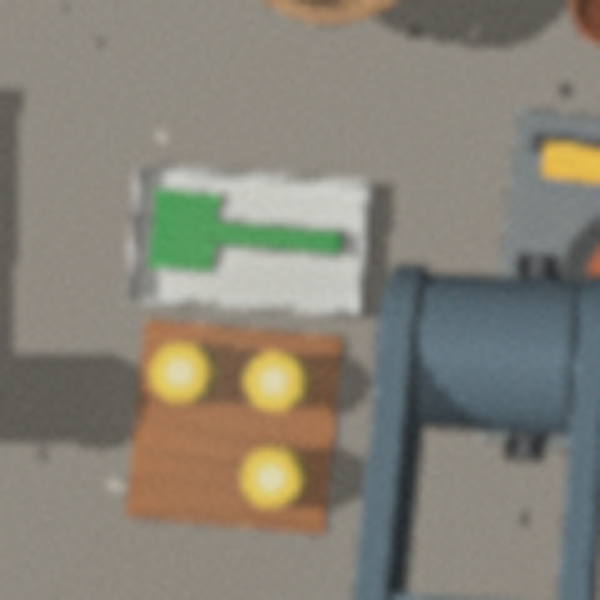

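```bash
python3 - <<'E'
from st import *
for n in ("top","scene"):
    c=camera(n)
    im=c["img"]; hsv=cv2.cvtColor(im,cv2.COLOR_BGR2HSV)
    p=proj(c,[[.44,-.327,.04]])[0]; print(p)
    x,y=p.astype(int); m=np.zeros(im.shape[:2],np.uint8); m[y-15:y+15,x-20:x+20]=cv2.inRange(hsv[y-15:y+15,x-20:x+20],(5,90,60),(20,255,255))
    cn=max(cv2.findContours(m,0,1)[0],key=cv2.contourArea)[:,0].astype(float)
    w=np.array([onz(c,[b/384,a/512],.046 if n=="top" else .038)[:2] for a,b in cn]); print(n,cv2.minAreaRect((w*1000).astype(np.float32)))
    for q in pinpoint(c,"comal_handle")[:2]: print("hdl",q["conf"],onz(c,q["centre"],.035))
    for q in pinpoint(c,"comal")[:1]: print("comal",q["conf"],onz(c,q["centre"],.0))
E
```

```text
[340.6128 236.354 ]
top ((445.64483642578125, -319.673095703125), (62.483551025390625, 14.91895866394043), 80.66773986816406)
hdl 0.86 [ 0.4427 -0.3257  0.035 ]
hdl 0.39 [0.4965 0.5424 0.035 ]
comal 0.26 [0.4821 0.3455 0.    ]
[237.8097 148.7486]
scene ((438.5848693847656, -318.24945068359375), (85.96505737304688, 27.27239990234375), 77.021484375)
hdl 0.74 [ 0.4446 -0.3283  0.035 ]
comal 0.82 [ 0.4485 -0.3194  0.    ]
```

Call:
{"op": "servo_tool", "data": {
  "plan": [
    [[-0.0067, -0.0353, 0, 0.122, 1], [-0.0067, -0.0353, 0, 0.122, 1], [-0.0067, -0.0353, 0, 0.122, 1], [-0.0067, -0.0353, 0, 0.122, 1], [-0.0067, -0.0353, 0, 0.122, 1], [-0.0067, -0.0353, 0, 0.122, 1], [-0.0067, -0.0353, 0, 0.122, 1], [-0.0067, -0.0353, 0, 0.122, 1]]
  ]
}}

```text
time_s: 18.65
eef_pos: [0.4712, -0.1849, 0.1643]
eef_rot: [0.0, 0.314, 0.949, -0.0]
wrist_force: [0.6, -0.8, 0.6]
opening: 1.002
```

Call:
{"op": "servo_tool", "data": {
  "plan": [
    [[-0.0067, -0.0353, 0, 0.122, 1], [-0.0067, -0.0353, 0, 0.122, 1], [-0.0067, -0.0353, 0, 0.122, 1], [-0.0067, -0.0353, 0, 0.115, 1], [0, 0, -0.02, 0, 1], [0, 0, -0.02, 0, 1], [0, 0, -0.02, 0, 1], [0, 0, 0, 0, 1]]
  ]
}}

```text
time_s: 19.45
eef_pos: [0.443, -0.3231, 0.1012]
eef_rot: [-0.002, 0.081, 0.997, 0.002]
wrist_force: [-0.3, 0.7, 0.5]
opening: 1.005
```

```bash
python3 - <<'E'
from st import *
o,e,M=st()
look("e1",(280,180,400,280),6,(180,90,300,190),6,[])
E
```

```text
e [ 0.443  -0.3231  0.1012] jaw 1.4078567726191458 q6 -2.254433014040001 F [-0.3075  0.7218  0.4699] op 1.0048424598170502 t 19.45
```

View pics/e1_scene.png

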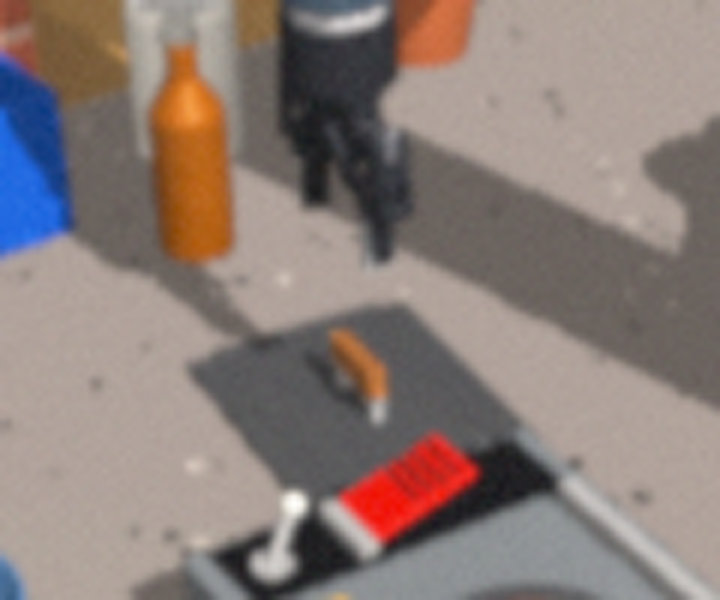

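Call:
{"op": "servo_tool", "data": {
  "plan": [
    [[0, -0.002, -0.02, 0, 1], [0, 0, -0.02, 0, 1], [0, 0, -0.02, 0, 1], [0, 0, -0.015, 0, 1], [0, 0, 0, 0, 1]]
  ]
}}

```text
time_s: 20.05
eef_pos: [0.4441, -0.326, 0.0281]
eef_rot: [-0.001, 0.081, 0.997, 0.001]
wrist_force: [-0.1, -0.4, -0.3]
opening: 1.0
```

```bash
python3 - <<'E'
from st import *
o,e,M=st()
look("e2",None,6,(190,100,290,190),7,[])
E
```

```text
e [ 0.4441 -0.326   0.0281] jaw 1.408209817781134 q6 -2.256927751494707 F [-0.085  -0.4152 -0.3012] op 0.9998917521047962 t 20.05
```

View pics/e2_scene.png

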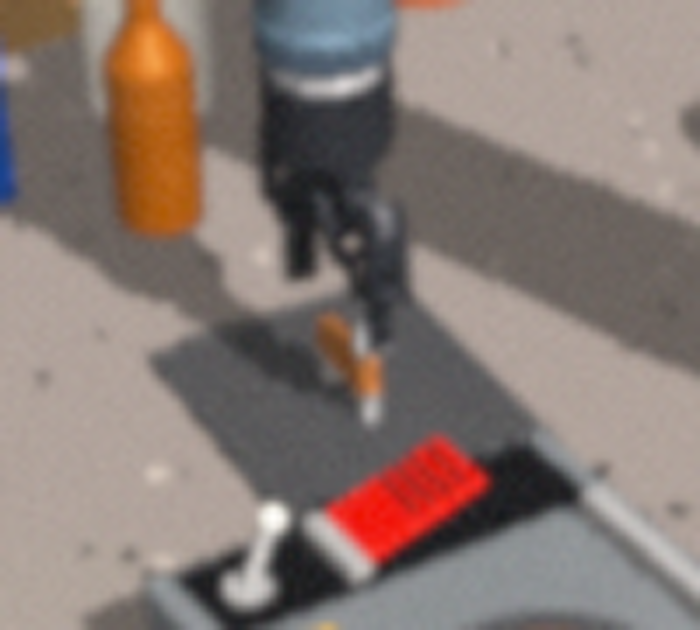

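Call:
{"op": "servo_tool", "data": {
  "plan": [
    [[-0.003, 0.006, -0.01, 0, 1], [0, 0, -0.01, 0, 1], [0, 0, -0.008, 0, 1], [0, 0, 0, 0, 1]]
  ]
}}

```text
time_s: 20.5
eef_pos: [0.4409, -0.32, -0.0001]
eef_rot: [-0.001, 0.081, 0.997, 0.001]
wrist_force: [-0.1, 1.3, -0.2]
opening: 1.003
```

```bash
python3 - <<'E'
from st import *
o,e,M=st()
look("e3",None,6,(200,110,280,180),9,[])
E
```

```text
e [ 0.4409 -0.32   -0.0001] jaw 1.4080513742644836 q6 -2.2537181138452578 F [-0.0906  1.3135 -0.1839] op 1.002837372141585 t 20.5
```

View pics/e3_scene.png

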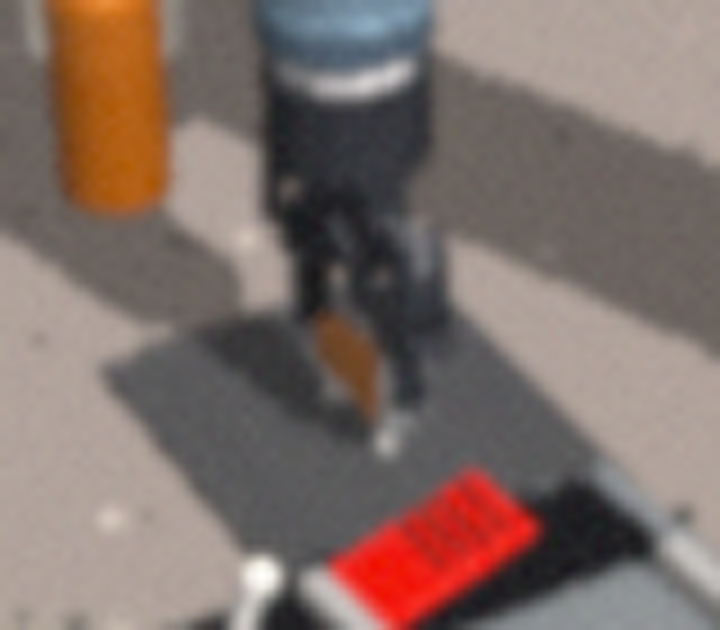

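Call:
{"op": "servo_tool", "data": {
  "plan": [
    [[0, 0, -0.006, 0, 1], [0, 0, -0.006, 0, 1], [0, 0, 0, 0, 1], [0, 0, 0, 0, -1], [0, 0, 0, 0, -1], [0, 0, 0, 0, -1], [0, 0, 0, 0, -1], [0, 0, 0, 0, -1]]
  ]
}}

```text
time_s: 21.35
eef_pos: [0.442, -0.321, -0.0103]
eef_rot: [0.0, 0.081, 0.997, -0.0]
wrist_force: [0.2, 1.7, 6.1]
opening: 0.718
```

Call:
{"op": "servo_tool", "data": {
  "plan": [
    [[0, 0, 0.005, 0, -1], [0, 0, 0.01, 0, -1], [0, 0, 0.02, 0, -1], [0, 0, 0.02, 0, -1], [0, 0, 0, 0, -1]]
  ]
}}

```text
time_s: 21.85
eef_pos: [0.4431, -0.3225, 0.047]
eef_rot: [0.002, 0.081, 0.997, -0.002]
wrist_force: [0.2, -0.2, -5.1]
opening: 0.717
```

```bash
python3 - <<'E'
from st import *
o,e,M=st()
look("e4",None,6,(190,90,290,180),7,[])
E
```

```text
e [ 0.4431 -0.3225  0.047 ] jaw 1.4080895282890464 q6 -2.2537292476893107 F [ 0.1596 -0.2468 -5.1171] op 0.717339488888534 t 21.85
```

View pics/e4_scene.png

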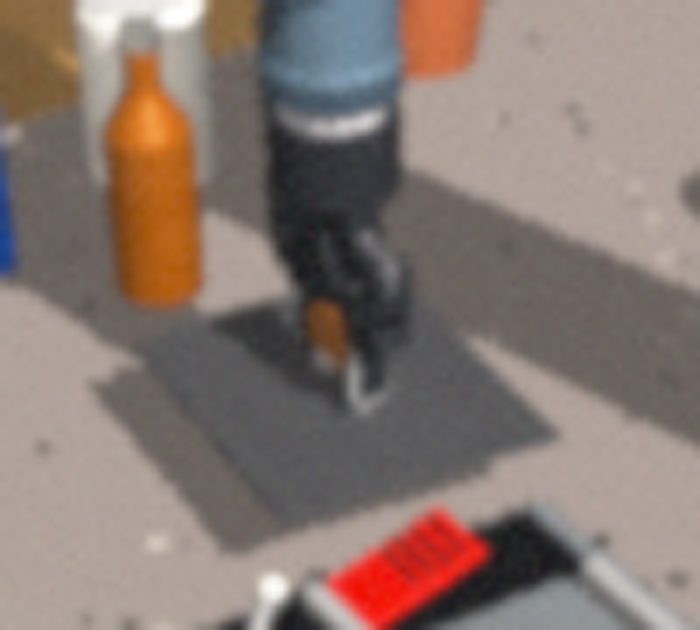

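Call:
{"op": "servo_tool", "data": {
  "plan": [
    [[0, 0, 0.04, 0, -1], [0, 0, 0.04, 0, -1], [0, 0, 0.03, 0, -1], [0.009, 0.029, 0, 0.005, -1], [0.009, 0.029, 0, 0.006, -1], [0.009, 0.029, 0, 0.005, -1], [0.009, 0.029, 0, 0.006, -1], [0.009, 0.029, 0, 0.005, -1]]
  ]
}}

```text
time_s: 22.7
eef_pos: [0.4859, -0.1741, 0.1525]
eef_rot: [-0.001, 0.068, 0.998, 0.001]
wrist_force: [1.0, -0.7, -4.7]
opening: 0.712
```

Call:
{"op": "servo_tool", "data": {
  "plan": [
    [[0.009, 0.029, 0, 0.005, -1], [0.009, 0.029, 0, 0.006, -1], [0.009, 0.029, 0, 0.005, -1], [0.009, 0.029, 0, 0.005, -1], [0.009, 0.029, 0, 0.005, -1], [0.009, 0.029, 0, 0.005, -1], [0.009, 0.029, 0, 0.005, -1], [0, 0, 0, 0, -1]]
  ]
}}

```text
time_s: 23.5
eef_pos: [0.5491, 0.0306, 0.1525]
eef_rot: [-0.001, 0.048, 0.999, 0.001]
wrist_force: [0.9, 0.0, -5.7]
opening: 0.713
```

```bash
python3 - <<'E'
from st import *
o,e,M=st()
look("f1",(200,140,330,260),5,(180,110,340,230),4,[])
E
```

```text
e [0.5491 0.0306 0.1525] jaw 1.4745513073709449 q6 -1.636107849522941 F [ 0.9111  0.0095 -5.7096] op 0.7128177893343426 t 23.5
```

View pics/f1_scene.png

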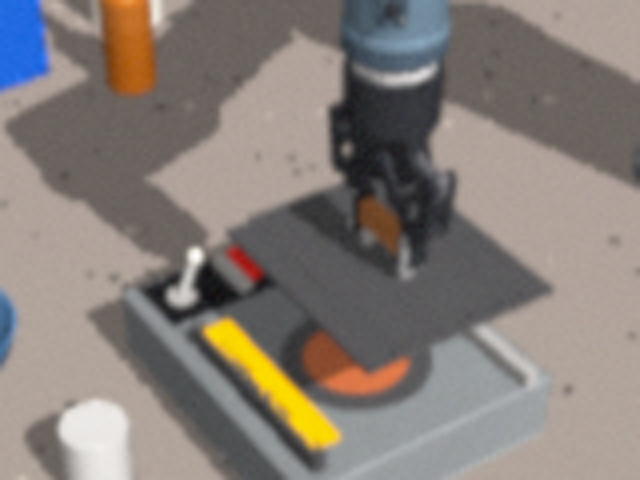

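View pics/f1_top.png

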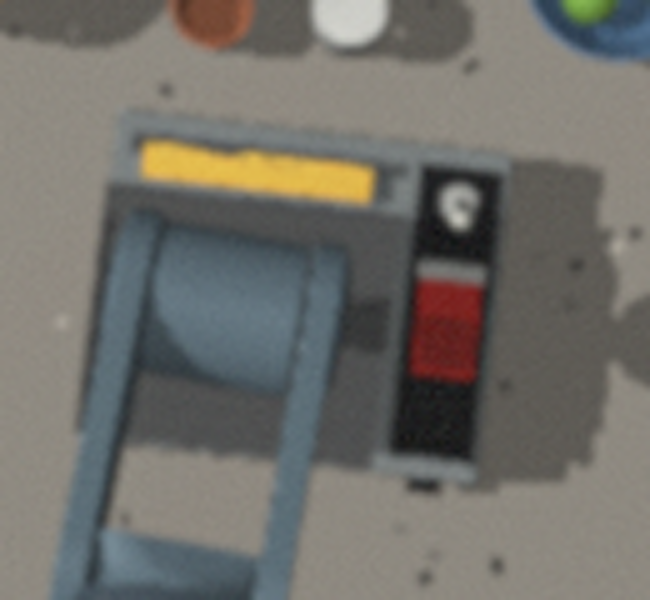

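```bash
python3 - <<'E'
from st import *
c=camera("top")
m=trace(c,"comal"); print([ (q["conf"],q["mask"].sum()) for q in m])
s=lambda u,v,z:onz(c,[v/384,u/512],z)[:2]
rl,rr,fl=s(221.4,176.6,.165),s(282.4,183,.165),s(216,226.4,.165)
print("comal rl rr fl",rl,rr,fl,"w",np.linalg.norm(rl-rr),np.linalg.norm(rl-fl),"ctr",(rr+fl)/2,"yawy",np.arctan2(*(rl-rr)[::-1]))
l0,l1=s(228,176,.093),s(275,180.6,.093); print("lip",l0,l1,(l0+l1)/2,np.linalg.norm(l0-l1),np.arctan2(*(l0-l1)[::-1]))
cs=camera("scene")
s=lambda u,v,z:onz(cs,[v/384,u/512],z)[:2]
# scene: comal near(rear-left) corner (372,368)/4, left-front (552,290), rear-right (230,232)
rl,rr,fl=s(180+373/4,110+368/4,.165),s(180+230/4,110+232/4,.165),s(180+552/4,110+290/4,.165)
print("S comal",rl,rr,fl,"w",np.linalg.norm(rl-rr),np.linalg.norm(rl-fl),"ctr",(rr+fl)/2,np.arctan2(*(rl-rr)[::-1]))
l0,l1=s(180+340/4,110+435/4,.093),s(180+230/4,110+320/4,.093); print("lip",l0,l1,(l0+l1)/2,np.linalg.norm(l0-l1))
E
```

```text
[(0.66, np.int64(1303)), (0.59, np.int64(2321))]
comal rl rr fl [0.6493 0.1215] [ 0.6304 -0.0944] [0.4736 0.1366] w 0.21667602666972324 0.17632997231593003 ctr [0.552  0.0211] yawy 1.4835564823457579
lip [0.6584 0.1031] [ 0.6444 -0.0713] [0.6514 0.0159] 0.1749320418909968 1.4905702998225219
S comal [0.6402 0.1243] [ 0.621  -0.0791] [0.4686 0.1441] w 0.20439475865842796 0.17267600627402313 ctr [0.5448 0.0325] 1.476728330988398
lip [0.657  0.1079] [ 0.64  -0.058] [0.6485 0.025 ] 0.16670172314673165
```

Call:
{"op": "servo_tool", "data": {
  "plan": [
    [[0, -0.003, -0.02, 0.01, -1], [0, 0, -0.02, 0, -1], [0, 0, -0.015, 0, -1], [0, 0, -0.01, 0, -1], [0, 0, 0, 0, -1], [0, 0, -0.003, 0, -1], [0, 0, 0, 0, -1]]
  ]
}}

```text
time_s: 24.45
eef_pos: [0.5502, 0.024, 0.0867]
eef_rot: [0.001, 0.045, 0.999, -0.0]
wrist_force: [0.4, -0.1, -4.7]
opening: 0.717
```

Call:
{"op": "servo_tool", "data": {
  "plan": [
    [[0, 0, -0.002, 0, -1], [0, 0, -0.002, 0, -1], [0, 0, -0.002, 0, -1], [0, 0, 0, 0, -1]]
  ]
}}

```text
time_s: 24.85
eef_pos: [0.5494, 0.0243, 0.0799]
eef_rot: [-0.0, 0.045, 0.999, 0.0]
wrist_force: [-0.6, 0.1, -4.8]
opening: 0.714
```

Call:
{"op": "servo_tool", "data": {
  "plan": [
    [[0, 0.004, 0, 0, -1], [0, 0.004, 0, 0, -1], [0, 0, -0.002, 0, -1], [0, 0, -0.002, 0, -1], [0, 0, 0, 0, -1]]
  ]
}}

```text
time_s: 25.35
eef_pos: [0.551, 0.0329, 0.0775]
eef_rot: [0.001, 0.045, 0.999, 0.001]
wrist_force: [1.4, 5.1, 4.2]
opening: 0.717
```

```bash
python3 - <<'E'
from st import *
o,e,M=st()
look("f2",(200,140,330,260),5,(195,140,335,250),5,[])
E
```

```text
e [0.551  0.0329 0.0775] jaw 1.4810426091575675 q6 -1.6379956733422172 F [1.4471 5.0919 4.2327] op 0.7173676791490406 t 25.35
```

View pics/f2_scene.png

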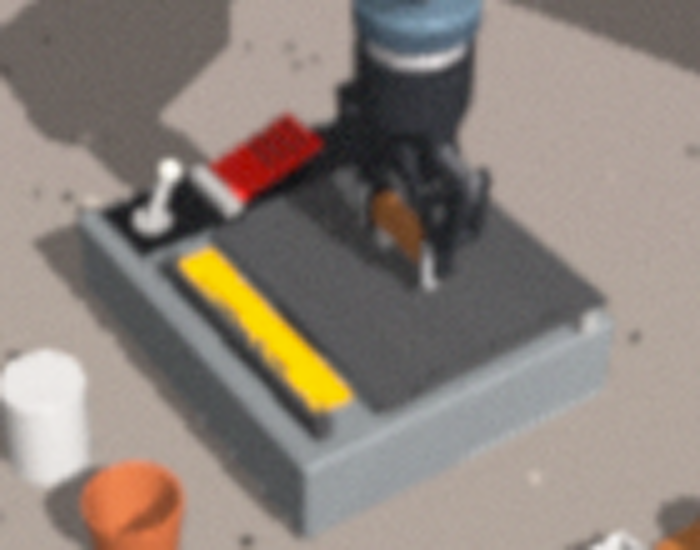

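Call:
{"op": "servo_tool", "data": {
  "plan": [
    [[0, 0, -0.002, 0, -1], [0, 0, -0.001, 0, -1], [0, 0, 0, 0, -1]]
  ]
}}

```text
time_s: 25.75
eef_pos: [0.5522, 0.0327, 0.0753]
eef_rot: [0.003, 0.045, 0.999, 0.0]
wrist_force: [3.3, 5.1, 7.4]
opening: 0.716
```

Call:
{"op": "servo_tool", "data": {
  "plan": [
    [[0, 0, -0.002, 0, -1], [0, 0, -0.001, 0, -1], [0, 0, 0, 0, -1]]
  ]
}}

```text
time_s: 26.05
eef_pos: [0.5532, 0.0326, 0.0729]
eef_rot: [0.004, 0.045, 0.999, 0.0]
wrist_force: [4.1, 5.6, 7.1]
opening: 0.715
```

Call:
{"op": "servo_tool", "data": {
  "plan": [
    [[0, 0, -0.002, 0, -1], [0, 0, 0, 0, -1]]
  ]
}}

```text
time_s: 26.25
eef_pos: [0.5533, 0.0326, 0.0729]
eef_rot: [0.004, 0.045, 0.999, 0.0]
wrist_force: [-3.3, 5.1, 23.9]
opening: 0.716
```

```bash
python3 - <<'E'
from st import *
o,e,M=st()
look("f3",(200,140,330,260),5,(195,140,335,250),5,[])
E
```

```text
e [0.5533 0.0326 0.0729] jaw 1.48099023721325 q6 -1.6379825439203723 F [-3.2811  5.0745 23.9003] op 0.7158861006289269 t 26.25
```

View pics/f3_scene.png

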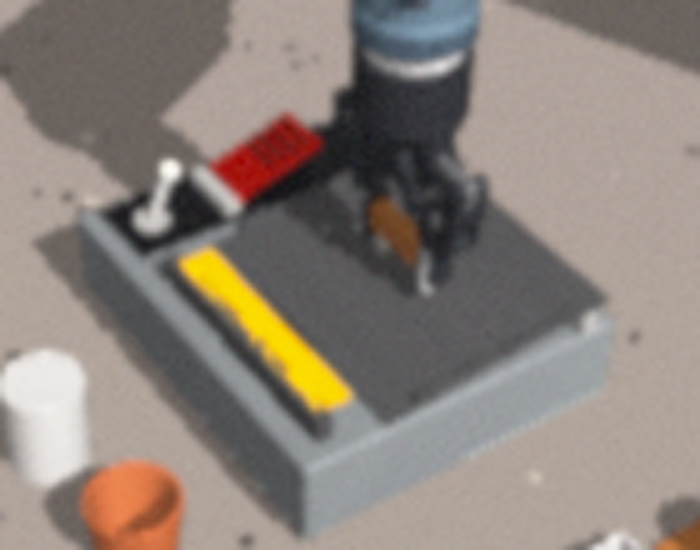

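Call:
{"op": "servo_tool", "data": {
  "plan": [
    [[0, 0, 0.002, 0, -1], [0.003, -0.0003, 0, 0, -1], [0.003, -0.0003, 0, 0, -1], [0.003, -0.0003, 0, 0, -1], [0, 0, 0, 0, -1]]
  ]
}}

```text
time_s: 26.85
eef_pos: [0.5571, 0.0318, 0.0726]
eef_rot: [-0.002, 0.044, 0.999, 0.0]
wrist_force: [-16.2, 3.2, 24.8]
opening: 0.716
```

Call:
{"op": "servo_tool", "data": {
  "plan": [
    [[0.003, -0.0003, -0.0005, 0, -1], [0.003, -0.0003, -0.0005, 0, -1], [0, 0, 0, 0, -1]]
  ]
}}

```text
time_s: 27.15
eef_pos: [0.5626, 0.0312, 0.0723]
eef_rot: [-0.003, 0.044, 0.999, 0.0]
wrist_force: [-21.5, 2.8, 32.6]
opening: 0.717
```

```bash
python3 - <<'E'
from st import *
o,e,M=st()
look("f4",(200,140,330,260),5,(195,140,335,250),5,[])
E
```

```text
e [0.5626 0.0312 0.0723] jaw 1.482138495141091 q6 -1.636875199760256 F [-21.5423   2.7934  32.6007] op 0.7169613444605841 t 27.15
```

View pics/f4_scene.png

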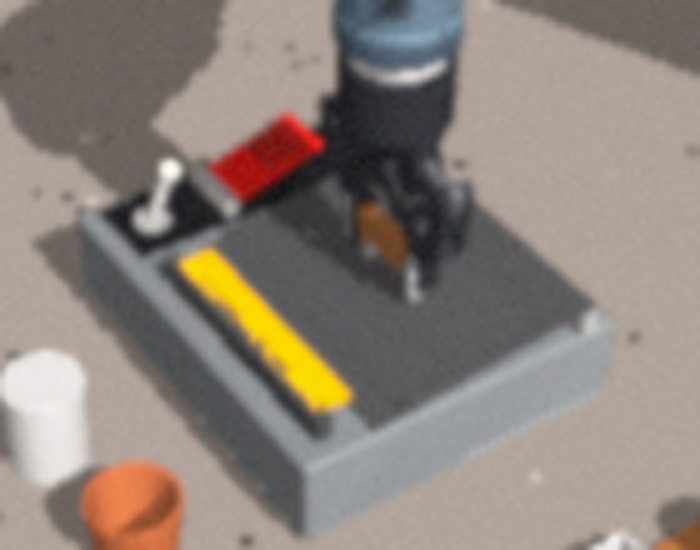

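Call:
{"op": "servo_tool", "data": {
  "plan": [
    [[0, 0, 0.002, 0, -1], [0, 0, 0, 0, -1], [0.002, -0.0002, 0, 0, -1], [0.002, -0.0002, 0, 0, -1], [0.002, -0.0002, 0, 0, -1], [0, 0, 0, 0, -1]]
  ]
}}

```text
time_s: 27.85
eef_pos: [0.5697, 0.0302, 0.0721]
eef_rot: [-0.001, 0.045, 0.999, 0.0]
wrist_force: [-9.3, 1.7, 12.7]
opening: 0.713
```

Call:
{"op": "servo_tool", "data": {
  "plan": [
    [[0, 0, 0.001, 0, -1], [0.002, -0.0002, 0, 0, -1], [0.002, -0.0002, 0, 0, -1], [0, 0, 0, 0, -1]]
  ]
}}

```text
time_s: 28.25
eef_pos: [0.5749, 0.0295, 0.0719]
eef_rot: [-0.0, 0.045, 0.999, -0.0]
wrist_force: [-2.4, 0.5, 0.4]
opening: 0.715
```

```bash
python3 - <<'E'
from st import *
o,e,M=st()
look("f5",(200,140,330,260),5,(195,140,335,250),5,[])
E
```

```text
e [0.5749 0.0295 0.0719] jaw 1.4809636523413645 q6 -1.6356256219798888 F [-2.3687  0.5306  0.4093] op 0.7145055786159129 t 28.25
```

View pics/f5_scene.png

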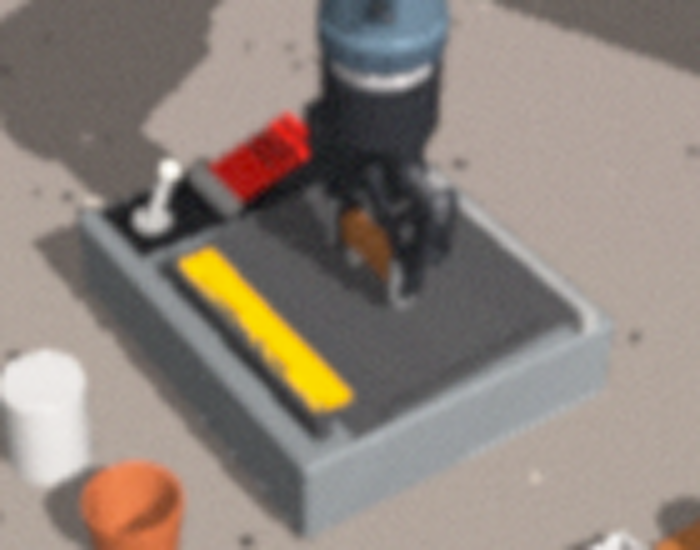

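View pics/f5_top.png

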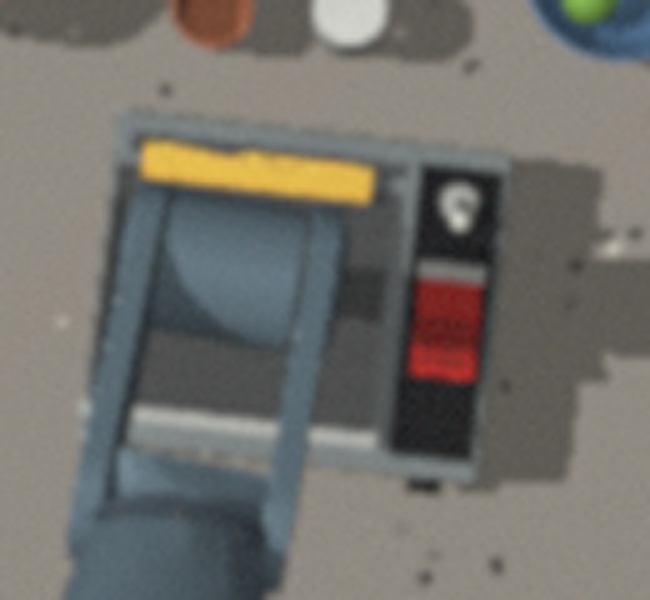

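Call:
{"op": "servo_tool", "data": {
  "plan": [
    [[0.002, -0.0002, -0.001, 0, -1], [0, 0, -0.001, 0, -1], [0, 0, 0, 0, -1]]
  ]
}}

```text
time_s: 28.65
eef_pos: [0.5757, 0.0295, 0.0718]
eef_rot: [-0.001, 0.045, 0.999, -0.0]
wrist_force: [-13.6, -0.2, 17.0]
opening: 0.712
```

Call:
{"op": "servo_tool", "data": {
  "plan": [
    [[0, 0, -0.002, 0, -1], [0, 0, -0.001, 0, -1], [0, 0, 0, 0, -1]]
  ]
}}

```text
time_s: 28.95
eef_pos: [0.5758, 0.0295, 0.0717]
eef_rot: [-0.001, 0.045, 0.999, -0.0]
wrist_force: [-24.6, 0.2, 39.6]
opening: 0.712
```

Call:
{"op": "servo_tool", "data": {
  "plan": [
    [[0, 0, 0.004, 0, -1], [0, 0, 0, 0, -1], [0.002, -0.0002, 0, 0, -1], [0.002, -0.0002, 0, 0, -1], [0, 0, 0, 0, -1]]
  ]
}}

```text
time_s: 29.45
eef_pos: [0.581, 0.0291, 0.0708]
eef_rot: [-0.0, 0.045, 0.999, 0.0]
wrist_force: [-0.3, 0.5, -2.0]
opening: 0.715
```

Call:
{"op": "servo_tool", "data": {
  "plan": [
    [[0, 0, -0.001, 0, -1], [0, 0, -0.001, 0, -1], [0, 0, -0.001, 0, -1], [0, 0, 0, 0, -1]]
  ]
}}

```text
time_s: 29.85
eef_pos: [0.5803, 0.0291, 0.0686]
eef_rot: [-0.0, 0.045, 0.999, -0.0]
wrist_force: [-6.3, 1.0, 5.1]
opening: 0.711
```

```bash
python3 - <<'E'
from st import *
o,e,M=st()
look("f6",(200,140,330,260),5,(195,140,335,250),5,[])
E
```

```text
e [0.5803 0.0291 0.0686] jaw 1.4810852006993724 q6 -1.6349317301258033 F [-6.2511  1.0215  5.1101] op 0.711332745969761 t 29.85
```

View pics/f6_scene.png

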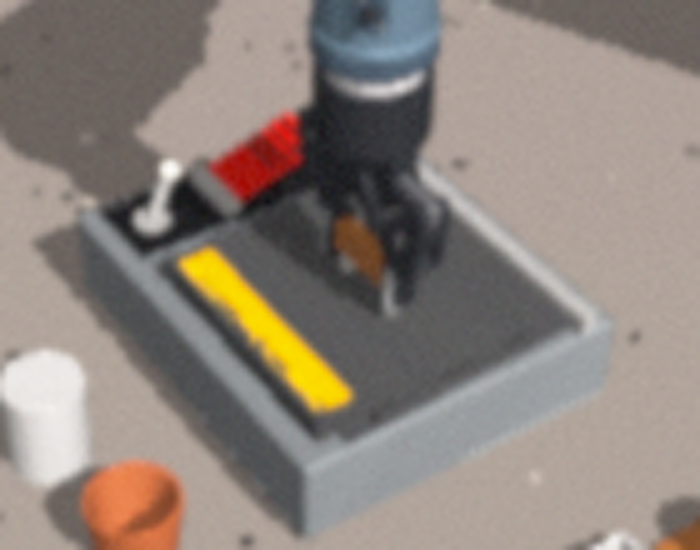

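Call:
{"op": "servo_tool", "data": {
  "plan": [
    [[0, 0, -0.0015, 0, -1], [0, 0, -0.0015, 0, -1], [0, 0, 0, 0, -1]]
  ]
}}

```text
time_s: 30.25
eef_pos: [0.5803, 0.0291, 0.0655]
eef_rot: [-0.0, 0.045, 0.999, -0.0]
wrist_force: [-5.8, -0.4, 5.1]
opening: 0.714
```

Call:
{"op": "servo_tool", "data": {
  "plan": [
    [[0, 0, -0.0015, 0, -1], [0, 0, -0.0015, 0, -1], [0, 0, 0, 0, -1]]
  ]
}}

```text
time_s: 30.55
eef_pos: [0.5805, 0.0291, 0.0644]
eef_rot: [-0.0, 0.045, 0.999, -0.0]
wrist_force: [-12.9, 0.7, 17.5]
opening: 0.714
```

Call:
{"op": "servo_tool", "data": {
  "plan": [
    [[0, 0, 0.001, 0, 1], [0, 0, 0, 0, 1], [0, 0, 0, 0, 1], [0, 0, 0, 0, 1], [0, 0, 0.03, 0, 1], [0, 0, 0.04, 0, 1], [0, 0, 0.03, 0, 1], [-0.04, 0, 0, 0, 1]]
  ]
}}

```text
time_s: 31.35
eef_pos: [0.5472, 0.0278, 0.1691]
eef_rot: [0.007, 0.045, 0.999, -0.001]
wrist_force: [0.2, -0.6, 1.0]
opening: 0.995
```

Call:
{"op": "servo_tool", "data": {
  "plan": [
    [[-0.04, 0.02, 0.01, 0, 0.4], [-0.04, 0.04, 0, 0, 0.4], [-0.04, 0.04, 0, 0, 0.4], [-0.03, 0.04, 0, 0, 0.4], [0, 0.03, 0, 0, 0.4]]
  ]
}}

```text
time_s: 31.85
eef_pos: [0.3964, 0.1914, 0.1729]
eef_rot: [-0.001, 0.044, 0.999, 0.0]
wrist_force: [1.1, -0.2, 0.2]
opening: 0.7
```

```bash
python3 - <<'E'
from st import *
o,e,M=st()
look("f7",(200,140,330,260),6,(195,140,335,250),5,[])
E
```

```text
e [0.3964 0.1914 0.1729] jaw 1.4820080732518055 q6 -1.3035561019354653 F [ 1.1131 -0.2144  0.2355] op 0.6996189349297671 t 31.85
```

View pics/f7_scene.png

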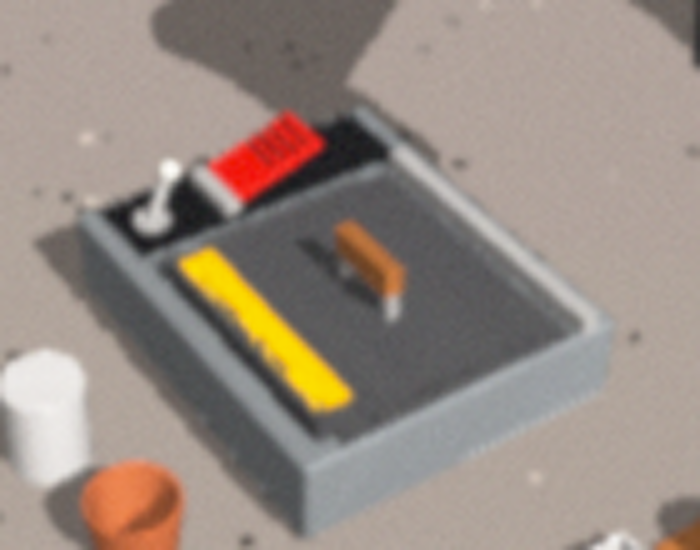

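View pics/f7_top.png

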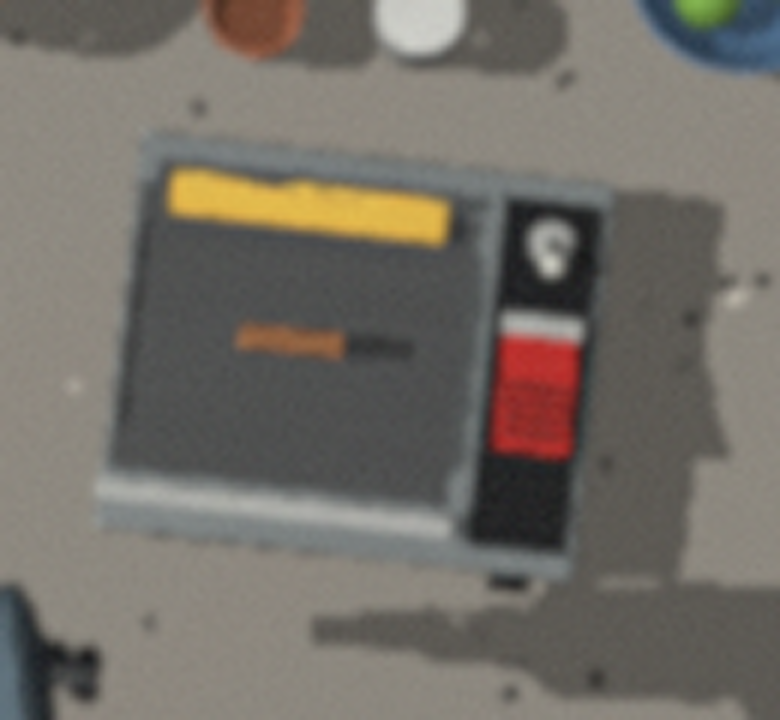

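```bash
cat > corn.py <<'E'
from st import *
def corn(z=.044):
    T=camera("top");S=camera("scene");out={}
    for n,c in (("T",T),("S",S)):
        hsv=cv2.cvtColor(c["img"],cv2.COLOR_BGR2HSV)
        # pale top: low-ish saturation yellow, bright
        m=cv2.inRange(hsv,(20,90,120),(35,255,255))|cv2.inRange(hsv,(20,40,200),(38,255,255))
        k,l,s,ce=cv2.connectedComponentsWithStats(m)
        for i in range(1,k):
            if 40<s[i,4]<500: print(n,"area",s[i,4],"bbox",s[i,:4],"ctr",ce[i],"-> at .028",onz(c,[ce[i][1]/384,ce[i][0]/512],.028)[:2], "top@.04", onz(c,[ce[i][1]/384,ce[i][0]/512],.04)[:2])
    s=lambda u,v:onz(S,[v/384,u/512],z)[:2]
    return S,T
if __name__=="__main__":
    S,T=corn()
    for u,v in ((361,233.6),(346,244),(363.6,259)): print("S pale top",onz(S,[v/384,u/512],.044)[:2])
E
python3 corn.py
```

```text
T area 383 bbox [228 168  47  13] ctr [251.1305 173.9896] -> at .028 [0.6737 0.0184] top@.04 [0.6725 0.0183]
T area 122 bbox [150 209  13  12] ctr [155.9918 214.0656] -> at .028 [0.513  0.3802] top@.04 [0.5131 0.3774]
T area 130 bbox [168 210  14  12] ctr [174.4923 215.6692] -> at .028 [0.5081 0.3093] top@.04 [0.5081 0.307 ]
T area 129 bbox [168 229  13  13] ctr [174.0698 235.031 ] -> at .028 [0.4341 0.3089] top@.04 [0.4347 0.3066]
S area 50 bbox [237  59  25  18] ctr [248.58  65.82] -> at .028 [-0.1905 -1.0582] top@.04 [-0.171 -1.033]
S area 332 bbox [231 190  35  33] ctr [247.8916 205.7982] -> at .028 [ 0.6187 -0.0294] top@.04 [ 0.6266 -0.0189]
S area 278 bbox [354 253  18  20] ctr [362.223  262.3597] -> at .028 [0.5078 0.3827] top@.04 [0.5173 0.3873]
S area 87 bbox [400 337  25  29] ctr [409.0805 354.4598] -> at .028 [0.6436 0.6288] top@.04 [0.6511 0.6298]
S area 105 bbox [426 359  13  14] ctr [432.019  365.7143] -> at .028 [0.6254 0.6778] top@.04 [0.6332 0.6782]
S pale top [0.4311 0.3139]
S pale top [0.5021 0.3123]
S pale top [0.5072 0.3835]
```

Call:
{"op": "servo_tool", "data": {
  "plan": [
    [[0.007, 0.024, 0, 0, 0.5], [0.007, 0.024, 0, 0, 0.5], [0.007, 0.024, -0.02, 0, 0.5], [0.007, 0.024, -0.03, 0, 0.5], [0.007, 0.024, -0.03, 0, 0.5], [0, 0, -0.03, 0, 0.5], [0, 0, 0, 0, 0.5]]
  ]
}}

```text
time_s: 32.75
eef_pos: [0.4321, 0.3075, 0.0586]
eef_rot: [-0.004, 0.045, 0.999, -0.002]
wrist_force: [-0.9, 0.4, -1.0]
opening: 0.749
```

```bash
python3 - <<'E'
from st import *
o,e,M=st()
look("g1",None,6,(310,180,410,280),6,[])
E
```

```text
e [0.4321 0.3075 0.0586] jaw 1.480208014908951 q6 -1.0851825756190547 F [-0.927   0.4099 -0.9679] op 0.7489081546628809 t 32.75
```

View pics/g1_scene.png

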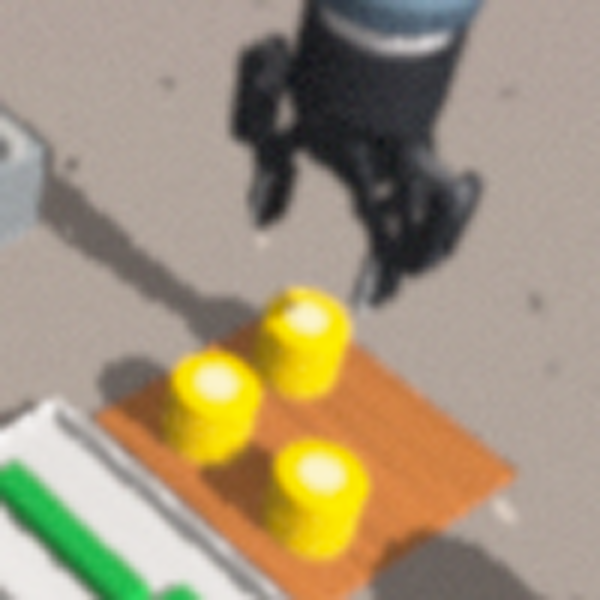

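Call:
{"op": "servo_tool", "data": {
  "plan": [
    [[0.002, -0.003, -0.02, 0, 0.5], [0, 0, -0.02, 0, 0.5], [0, 0, -0.02, 0, 0.5], [0, 0, -0.012, 0, 0.5], [0, 0, 0, 0, 0.5]]
  ]
}}

```text
time_s: 33.3
eef_pos: [0.4369, 0.3059, -0.009]
eef_rot: [-0.001, 0.045, 0.999, -0.0]
wrist_force: [-0.5, -0.4, -0.8]
opening: 0.754
```

```bash
python3 - <<'E'
from st import *
o,e,M=st()
look("g2",None,6,(310,180,410,280),6,[])
E
```

```text
e [ 0.4369  0.3059 -0.009 ] jaw 1.4798556126003957 q6 -1.0915687261780245 F [-0.4536 -0.404  -0.7659] op 0.7542314411847053 t 33.3
```

View pics/g2_scene.png

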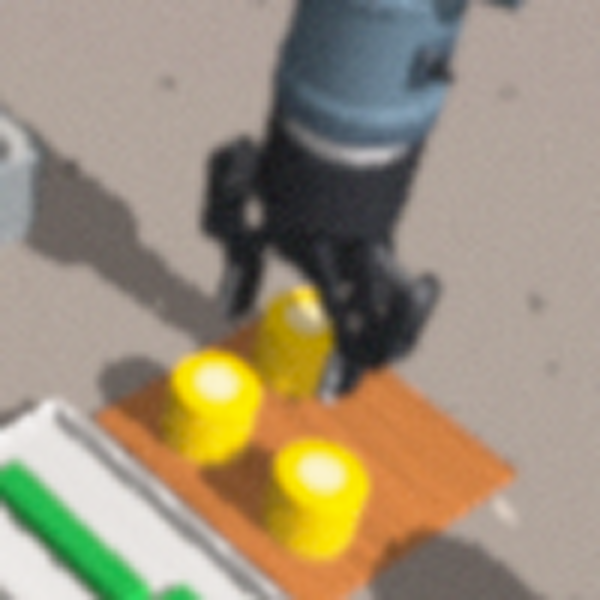

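Call:
{"op": "servo_tool", "data": {
  "plan": [
    [[0, 0, -0.005, 0, 0.5], [0, 0, 0, 0, -1], [0, 0, 0, 0, -1], [0, 0, 0, 0, -1], [0, 0, 0, 0, -1], [0, 0, 0.01, 0, -1], [0, 0, 0.04, 0, -1], [0, 0, 0.04, 0, -1]]
  ]
}}

```text
time_s: 34.15
eef_pos: [0.4354, 0.3062, 0.0764]
eef_rot: [-0.002, 0.045, 0.999, -0.001]
wrist_force: [0.7, 0.6, -0.4]
opening: 0.501
```

```bash
python3 - <<'E'
from st import *
o,e,M=st()
look("g3",None,6,(290,150,410,270),5,[])
E
```

```text
e [0.4354 0.3062 0.0764] jaw 1.481049262750437 q6 -1.0913102069440825 F [ 0.7182  0.5768 -0.3842] op 0.500539441838521 t 34.15
```

View pics/g3_scene.png

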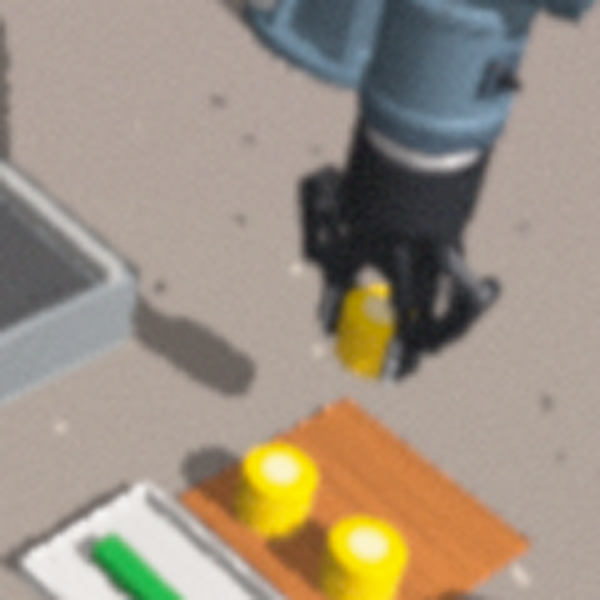

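Call:
{"op": "servo_tool", "data": {
  "plan": [
    [[0, 0, 0.04, 0, -1], [0, 0, 0.025, 0, -1], [0.02, -0.0305, 0, 0, -1], [0.02, -0.0305, 0, 0, -1], [0.02, -0.0305, 0, 0, -1], [0.02, -0.0305, 0, 0, -1], [0.02, -0.0305, 0, 0, -1], [0.02, -0.0305, 0, 0, -1]]
  ]
}}

```text
time_s: 35.0
eef_pos: [0.5573, 0.1225, 0.1414]
eef_rot: [-0.0, 0.045, 0.999, 0.0]
wrist_force: [0.2, 0.2, -0.4]
opening: 0.497
```

Call:
{"op": "servo_tool", "data": {
  "plan": [
    [[0.02, -0.0305, 0, 0, -1], [0.02, -0.0305, 0, 0, -1], [0.02, -0.0305, 0, 0, -1], [0.005, -0.005, 0, 0, -1], [0, 0, 0, 0, -1], [0, 0, 0, 0, -1]]
  ]
}}

```text
time_s: 35.6
eef_pos: [0.6211, 0.0282, 0.1409]
eef_rot: [-0.001, 0.045, 0.999, 0.0]
wrist_force: [-0.4, -0.2, -0.8]
opening: 0.499
```

```bash
python3 - <<'E'
from st import *
o,e,M=st()
look("g4",None,6,(195,120,335,250),5,[])
E
```

```text
e [0.6211 0.0282 0.1409] jaw 1.4813232132748908 q6 -1.6269774497513645 F [-0.4122 -0.15   -0.7981] op 0.49897220687449984 t 35.6
```

View pics/g4_scene.png

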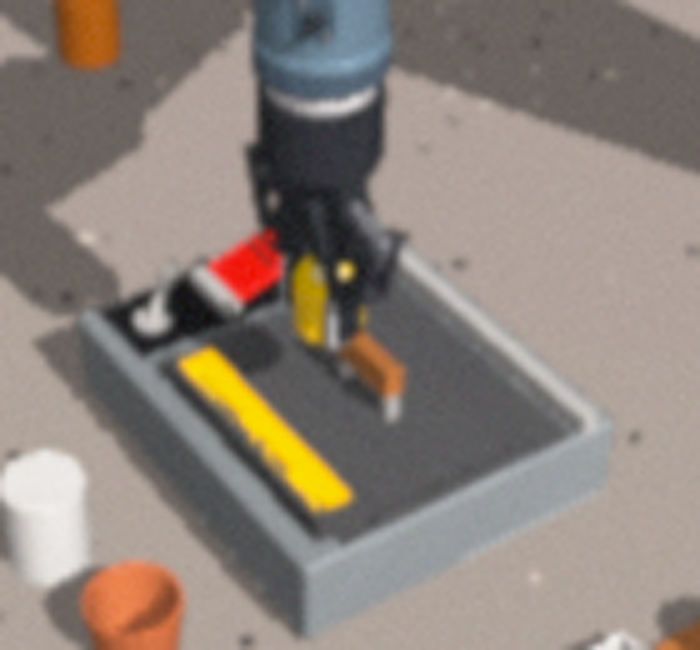

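Call:
{"op": "servo_tool", "data": {
  "plan": [
    [[0, -0.002, -0.02, 0, -1], [0, 0, -0.02, 0, -1], [0, 0, -0.015, 0, -1], [0, 0, -0.012, 0, -1], [0, 0, -0.006, 0, -1], [0, 0, 0, 0, -1]]
  ]
}}

```text
time_s: 36.25
eef_pos: [0.6213, 0.0257, 0.0673]
eef_rot: [-0.001, 0.045, 0.999, 0.0]
wrist_force: [-0.2, -0.6, -1.0]
opening: 0.499
```

Call:
{"op": "servo_tool", "data": {
  "plan": [
    [[0, 0, -0.003, 0, -1], [0, 0, -0.002, 0, -1], [0, 0, 0, 0, -1]]
  ]
}}

```text
time_s: 36.55
eef_pos: [0.6222, 0.0252, 0.0635]
eef_rot: [0.0, 0.045, 0.999, -0.0]
wrist_force: [-0.1, -0.2, -0.5]
opening: 0.498
```

```bash
python3 - <<'E'
from st import *
o,e,M=st()
look("g5",None,6,(195,120,335,250),5,[])
E
```

```text
e [0.6222 0.0252 0.0635] jaw 1.480920276986365 q6 -1.6307206845873392 F [-0.1386 -0.1574 -0.4937] op 0.49766368381795123 t 36.55
```

View pics/g5_scene.png

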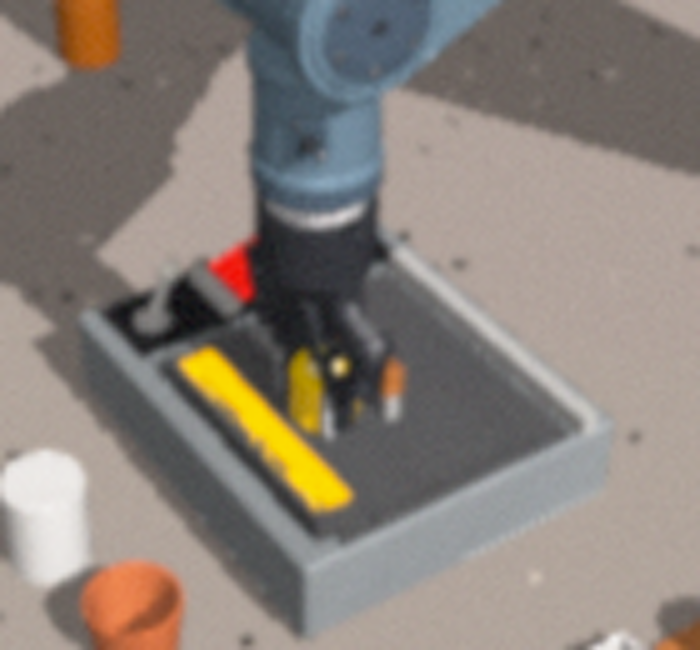

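Down to contact, then release and go up.

Call:
{"op": "servo_tool", "data": {
  "plan": [
    [[0, 0, -0.0015, 0, -1], [0, 0, -0.001, 0, -1], [0, 0, 0, 0, -1]]
  ]
}}

```text
time_s: 36.9
eef_pos: [0.6224, 0.0252, 0.0622]
eef_rot: [0.0, 0.045, 0.999, -0.0]
wrist_force: [-3.8, 0.1, 6.8]
opening: 0.503
```

Call:
{"op": "servo_tool", "data": {
  "plan": [
    [[0, 0, 0.0005, 0, 0.3], [0, 0, 0, 0, 0.3], [0, 0, 0, 0, 0.3], [0, 0, 0.02, 0, 0.3], [0, 0, 0.04, 0, 0.3], [0, 0, 0.04, 0, 0.3], [-0.01, 0.025, 0, -0.125, 0.5], [-0.01, 0.025, 0, -0.125, 0.5]]
  ]
}}

```text
time_s: 37.7
eef_pos: [0.6031, 0.0751, 0.1632]
eef_rot: [0.002, 0.172, 0.985, 0.0]
wrist_force: [0.4, 0.3, -1.1]
opening: 0.749
```

Call:
{"op": "servo_tool", "data": {
  "plan": [
    [[-0.01, 0.025, 0, -0.125, 0.5], [-0.01, 0.025, 0, -0.125, 0.5], [-0.01, 0.025, 0, -0.125, 0.5], [-0.01, 0.025, 0, -0.125, 0.5], [-0.01, 0.025, 0, -0.125, 0.5], [-0.01, 0.025, 0, -0.125, 0.5], [-0.01, 0.025, 0, -0.125, 0.5], [-0.01, 0.025, 0, -0.125, 0.5]]
  ]
}}

```text
time_s: 38.5
eef_pos: [0.5214, 0.2763, 0.161]
eef_rot: [-0.0, 0.623, 0.782, -0.0]
wrist_force: [0.8, 0.2, 0.7]
opening: 0.749
```

Call:
{"op": "servo_tool", "data": {
  "plan": [
    [[-0.01, 0.025, 0, -0.115, 0.5], [-0.006, 0.01, 0, -0.115, 0.5], [0, 0, -0.02, 0, 0.5], [0, 0, -0.02, 0, 0.5], [0, 0, -0.02, 0, 0.5], [0, 0, -0.02, 0, 0.5], [0, 0, -0.02, 0, 0.5], [0, 0, 0, 0, 0.5]]
  ]
}}

```text
time_s: 39.3
eef_pos: [0.5034, 0.3093, 0.058]
eef_rot: [-0.001, 0.707, 0.707, -0.003]
wrist_force: [-0.4, -0.3, 0.1]
opening: 0.753
```

```bash
python3 - <<'E'
from st import *
o,e,M=st()
look("g6",(150,140,330,260),4,(195,130,395,280),4,[])
E
```

```text
e [0.5034 0.3093 0.058 ] jaw 0.0009002913117969879 q6 0.34934283497544877 F [-0.4272 -0.2919  0.1048] op 0.7533764103537889 t 39.3
```

View pics/g6_scene.png

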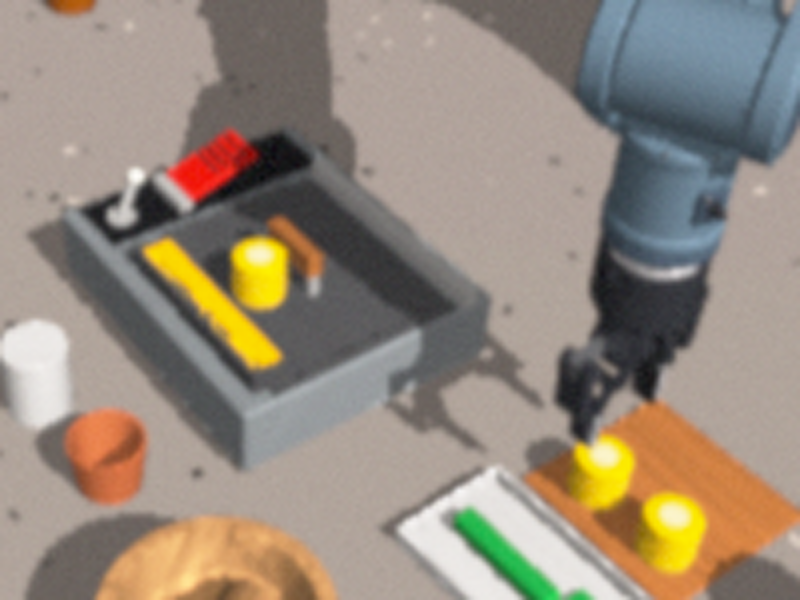

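View pics/g6_top.png

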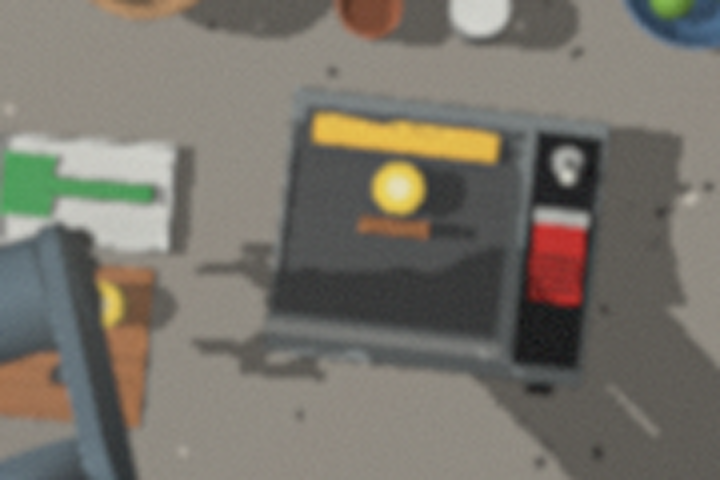

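Call:
{"op": "servo_tool", "data": {
  "plan": [
    [[0.003, -0.004, -0.02, 0, 0.5], [0, 0, -0.02, 0, 0.5], [0, 0, -0.012, 0, 0.5], [0, 0, 0, 0, 0.5]]
  ]
}}

```text
time_s: 39.8
eef_pos: [0.5082, 0.306, 0.0084]
eef_rot: [-0.0, 0.707, 0.707, -0.001]
wrist_force: [0.1, 1.0, 0.8]
opening: 0.751
```

```bash
python3 - <<'E'
from st import *
o,e,M=st()
look("g7",None,4,(310,190,400,280),7,[])
E
```

```text
e [0.5082 0.306  0.0084] jaw 0.0009551554079874978 q6 0.34114272889310665 F [0.0522 0.9879 0.8266] op 0.7505002129685386 t 39.8
```

View pics/g7_scene.png

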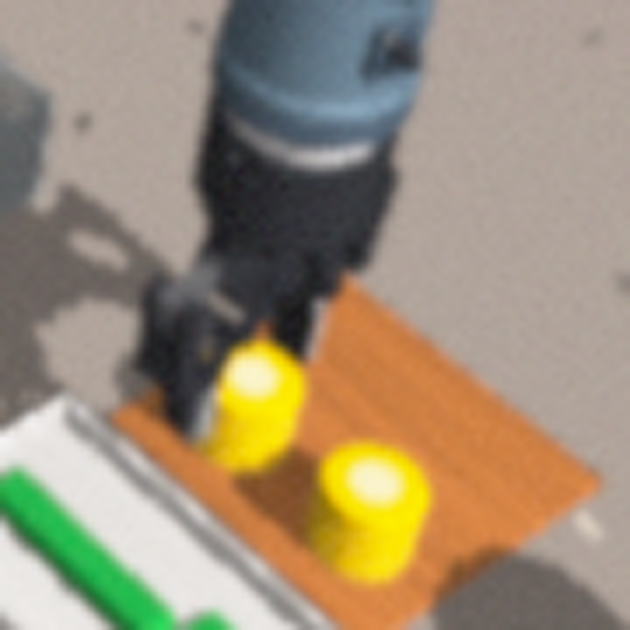

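Call:
{"op": "servo_tool", "data": {
  "plan": [
    [[0, 0, -0.012, 0, 0.5], [0, 0, -0.01, 0, 0.5], [0, 0, 0, 0, -1], [0, 0, 0, 0, -1], [0, 0, 0, 0, -1], [0, 0, 0, 0, -1], [0, 0, 0.01, 0, -1], [0, 0, 0, 0, -1]]
  ]
}}

```text
time_s: 40.65
eef_pos: [0.5102, 0.3068, -0.001]
eef_rot: [0.001, 0.707, 0.707, 0.001]
wrist_force: [1.4, 0.9, -1.1]
opening: 0.499
```

Call:
{"op": "servo_tool", "data": {
  "plan": [
    [[0, 0, 0.04, 0, -1], [0, 0, 0.04, 0, -1], [0, 0, 0.04, 0, -1], [0, 0, 0.02, 0, -1], [0.003, -0.02, 0, 0.1345, -1], [0.003, -0.02, 0, 0.1345, -1], [0.003, -0.02, 0, 0.1345, -1], [0.003, -0.02, 0, 0.1345, -1]]
  ]
}}

```text
time_s: 41.45
eef_pos: [0.5211, 0.2257, 0.1378]
eef_rot: [0.0, 0.491, 0.871, 0.0]
wrist_force: [-0.4, 0.1, -0.2]
opening: 0.499
```

Call:
{"op": "servo_tool", "data": {
  "plan": [
    [[0.003, -0.02, 0, 0.1345, -1], [0.003, -0.02, 0, 0.1345, -1], [0.003, -0.02, 0, 0.1345, -1], [0.003, -0.02, 0, 0.1345, -1], [0.003, -0.02, 0, 0.1345, -1], [0.003, -0.02, 0, 0.1345, -1], [0.001, -0.02, 0, 0.1345, -1], [0, 0, 0, 0, -1]]
  ]
}}

```text
time_s: 42.25
eef_pos: [0.5404, 0.0843, 0.1377]
eef_rot: [0.001, 0.045, 0.999, -0.0]
wrist_force: [-0.8, 0.9, -0.1]
opening: 0.501
```

```bash
python3 - <<'E'
from st import *
o,e,M=st()
look("g8",None,4,(195,120,335,250),5,[])
E
```

```text
e [0.5404 0.0843 0.1377] jaw 1.4807346031293926 q6 -1.5424435110463743 F [-0.7758  0.8968 -0.0709] op 0.50062398278913 t 42.25
```

View pics/g8_scene.png

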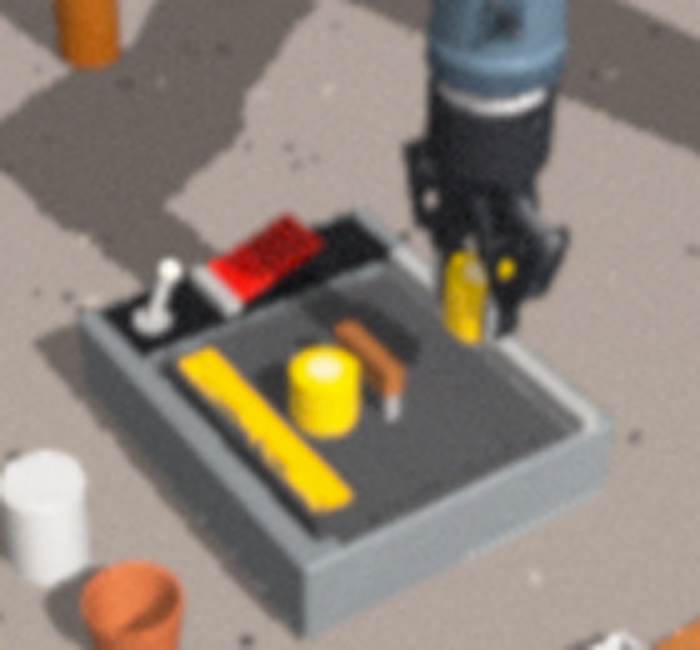

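Call:
{"op": "servo_tool", "data": {
  "plan": [
    [[0, 0, -0.02, 0, -1], [0, 0, -0.02, 0, -1], [0, 0, -0.015, 0, -1], [0, 0, -0.01, 0, -1], [0, 0, -0.006, 0, -1], [0, 0, 0, 0, -1], [0, 0, -0.002, 0, -1], [0, 0, 0, 0, -1]]
  ]
}}

```text
time_s: 43.1
eef_pos: [0.5404, 0.0863, 0.0647]
eef_rot: [0.001, 0.045, 0.999, -0.0]
wrist_force: [-0.0, -0.7, -0.9]
opening: 0.5
```

Call:
{"op": "servo_tool", "data": {
  "plan": [
    [[0, 0, -0.001, 0, -1], [0, 0, 0, 0, -1]]
  ]
}}

```text
time_s: 43.3
eef_pos: [0.5402, 0.0863, 0.0635]
eef_rot: [0.0, 0.045, 0.999, -0.0]
wrist_force: [0.3, -0.1, -0.1]
opening: 0.5
```

Call:
{"op": "servo_tool", "data": {
  "plan": [
    [[0, 0, -0.001, 0, -1], [0, 0, -0.001, 0, -1], [0, 0, 0, 0, -1]]
  ]
}}

```text
time_s: 43.6
eef_pos: [0.5401, 0.0863, 0.0615]
eef_rot: [0.0, 0.045, 0.999, -0.0]
wrist_force: [-0.1, -0.4, 3.4]
opening: 0.5
```

Call:
{"op": "servo_tool", "data": {
  "plan": [
    [[0, 0, 0.0005, 0, 0.3], [0, 0, 0, 0, 0.3], [0, 0, 0, 0, 0.3], [0, 0, 0.02, 0, 0.3], [0, 0, 0.04, 0, 0.3], [0, 0, 0.03, 0, 0.3], [-0.003, 0.036, 0, 0, 0.5], [-0.003, 0.036, 0, 0, 0.5]]
  ]
}}

```text
time_s: 44.4
eef_pos: [0.5352, 0.1584, 0.1534]
eef_rot: [0.002, 0.046, 0.999, 0.0]
wrist_force: [0.5, 0.4, -0.6]
opening: 0.751
```

Call:
{"op": "servo_tool", "data": {
  "plan": [
    [[-0.003, 0.036, 0, 0, 0.5], [-0.004, 0.036, 0, 0, 0.5], [-0.004, 0.036, 0, 0, 0.5], [-0.004, 0.036, 0, 0, 0.5], [-0.004, 0.036, 0, 0, 0.5], [-0.003, 0.039, 0, 0, 0.5], [0, 0, -0.04, 0, 0.5], [0, 0, -0.04, 0, 0.5]]
  ]
}}

```text
time_s: 45.2
eef_pos: [0.5127, 0.3795, 0.0722]
eef_rot: [0.002, 0.044, 0.999, 0.001]
wrist_force: [0.2, -0.2, -0.6]
opening: 0.752
```

```bash
python3 - <<'E'
from st import *
o,e,M=st()
look("g9",(130,140,330,260),4,(195,130,395,280),4,[])
E
```

```text
e [0.5127 0.3795 0.0722] jaw 1.483042118802092 q6 -1.0316001309709804 F [ 0.2017 -0.2406 -0.6136] op 0.7517381678614942 t 45.2
```

View pics/g9_scene.png

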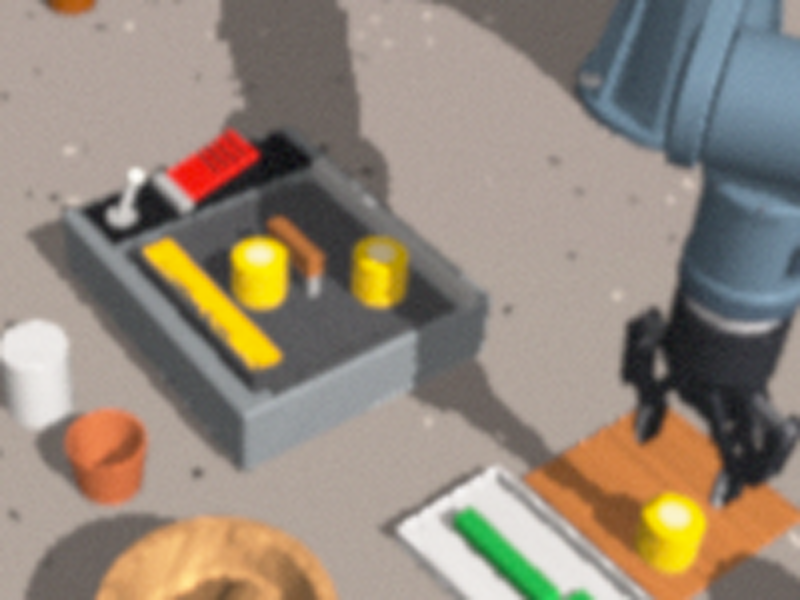

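Call:
{"op": "servo_tool", "data": {
  "plan": [
    [[0.002, -0.003, -0.02, 0, 0.5], [0, 0, -0.02, 0, 0.5], [0, 0, -0.02, 0, 0.5], [0, 0, -0.01, 0, 0.5], [0, 0, 0, 0, 0.5]]
  ]
}}

```text
time_s: 45.8
eef_pos: [0.5136, 0.3738, 0.0015]
eef_rot: [-0.001, 0.045, 0.999, -0.0]
wrist_force: [0.9, -0.5, 0.1]
opening: 0.747
```

```bash
python3 - <<'E'
from st import *
o,e,M=st()
look("g10",None,4,(320,200,410,290),7,[])
E
```

```text
e [0.5136 0.3738 0.0015] jaw 1.480099086331794 q6 -1.0374117055048622 F [ 0.9047 -0.5194  0.0837] op 0.7471368172562828 t 45.8
```

View pics/g10_scene.png

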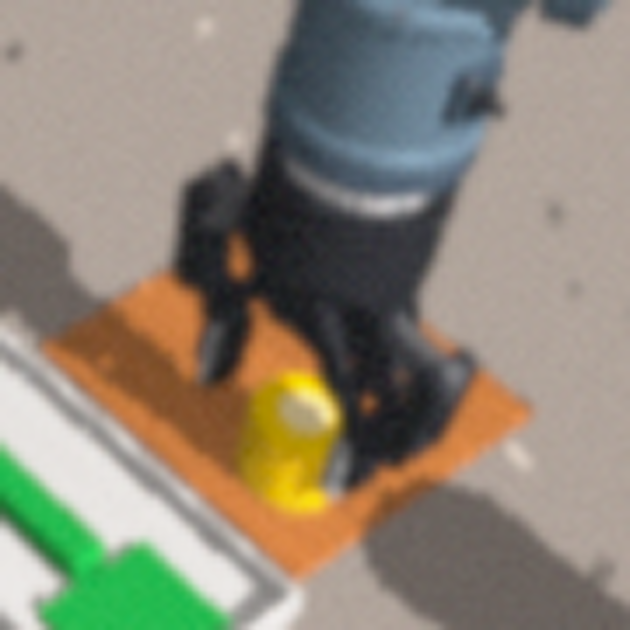

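Call:
{"op": "servo_tool", "data": {
  "plan": [
    [[-0.003, 0.006, 0, 0, 0.5], [0, 0, -0.008, 0, 0.5], [0, 0, -0.007, 0, 0.5], [0, 0, 0, 0, 0.5]]
  ]
}}

```text
time_s: 46.25
eef_pos: [0.5099, 0.3799, -0.0145]
eef_rot: [-0.001, 0.045, 0.999, -0.001]
wrist_force: [-0.5, 0.2, 0.5]
opening: 0.748
```

```bash
python3 - <<'E'
from st import *
o,e,M=st()
look("g11",None,4,(320,200,410,290),7,[])
E
```

```text
e [ 0.5099  0.3799 -0.0145] jaw 1.4807550947746115 q6 -1.0266880620785064 F [-0.5109  0.163   0.4891] op 0.7481554656239321 t 46.25
```

View pics/g11_scene.png

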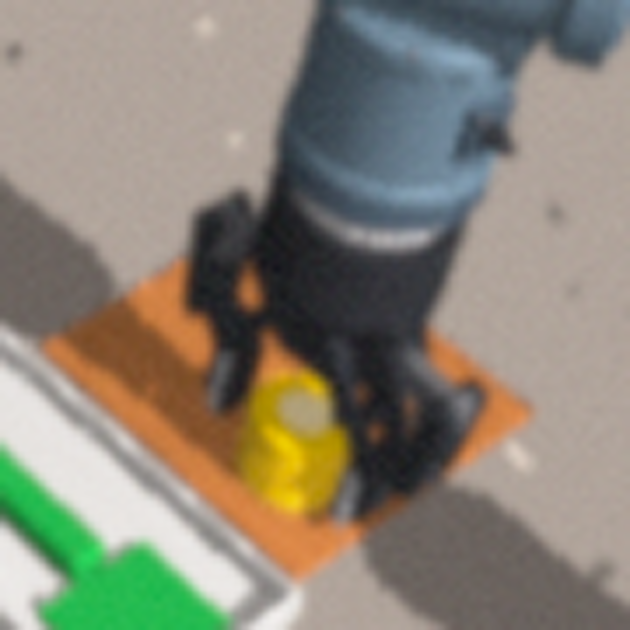

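Call:
{"op": "servo_tool", "data": {
  "plan": [
    [[0, 0, 0, 0, -1], [0, 0, 0, 0, -1], [0, 0, 0, 0, -1], [0, 0, 0, 0, -1], [0, 0, 0.01, 0, -1], [0, 0, 0.04, 0, -1], [0, 0, 0.04, 0, -1], [0, 0, 0.04, 0, -1]]
  ]
}}

```text
time_s: 47.1
eef_pos: [0.5105, 0.3801, 0.1184]
eef_rot: [-0.0, 0.045, 0.999, -0.0]
wrist_force: [0.3, 0.4, -0.6]
opening: 0.502
```

Call:
{"op": "servo_tool", "data": {
  "plan": [
    [[0, 0, 0.03, 0, -1], [0.002, -0.036, 0, 0, -1], [0.002, -0.036, 0, 0, -1], [0.002, -0.036, 0, 0, -1], [0.002, -0.036, 0, 0, -1], [0.002, -0.036, 0, 0, -1], [0.002, -0.036, 0, 0, -1], [0.002, -0.036, 0, 0, -1]]
  ]
}}

```text
time_s: 47.9
eef_pos: [0.5247, 0.1269, 0.1474]
eef_rot: [0.0, 0.045, 0.999, 0.0]
wrist_force: [1.0, -1.3, -0.7]
opening: 0.499
```

Call:
{"op": "servo_tool", "data": {
  "plan": [
    [[0.002, -0.036, 0, 0, -1], [0.002, -0.036, 0, 0, -1], [0.002, -0.036, 0, 0, -1], [0.001, -0.036, 0, 0, -1], [0, 0, 0, 0, -1], [0, 0, 0, 0, -1]]
  ]
}}

```text
time_s: 48.5
eef_pos: [0.5318, -0.0162, 0.1471]
eef_rot: [0.0, 0.046, 0.999, 0.0]
wrist_force: [0.7, 0.3, -0.1]
opening: 0.496
```

```bash
python3 - <<'E'
from st import *
o,e,M=st()
look("g12",None,4,(195,110,335,250),5,[])
E
```

```text
e [ 0.5318 -0.0162  0.1471] jaw 1.4784136532880354 q6 -1.7325615547986029 F [ 0.7327  0.3263 -0.0872] op 0.4963500313395227 t 48.5
```

View pics/g12_scene.png

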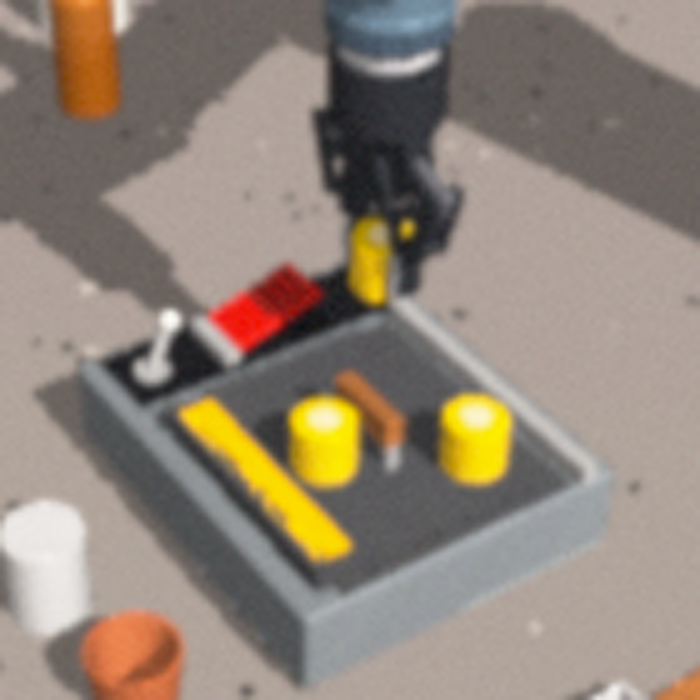

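Call:
{"op": "servo_tool", "data": {
  "plan": [
    [[0, 0, -0.025, 0, -1], [0, 0, -0.025, 0, -1], [0, 0, -0.015, 0, -1], [0, 0, -0.01, 0, -1], [0, 0, -0.006, 0, -1], [0, 0, 0, 0, -1], [0, 0, -0.002, 0, -1], [0, 0, 0, 0, -1]]
  ]
}}

```text
time_s: 49.35
eef_pos: [0.5325, -0.0157, 0.0643]
eef_rot: [0.001, 0.045, 0.999, -0.0]
wrist_force: [0.3, -0.0, -1.5]
opening: 0.499
```

Call:
{"op": "servo_tool", "data": {
  "plan": [
    [[0, 0, -0.0015, 0, -1], [0, 0, -0.001, 0, -1], [0, 0, 0, 0, -1]]
  ]
}}

```text
time_s: 49.65
eef_pos: [0.5324, -0.0158, 0.062]
eef_rot: [0.0, 0.045, 0.999, -0.0]
wrist_force: [-1.5, -0.2, 3.5]
opening: 0.5
```

Call:
{"op": "servo_tool", "data": {
  "plan": [
    [[0, 0, 0.0005, 0, 0.3], [0, 0, 0, 0, 0.3], [0, 0, 0, 0, 0.3], [0, 0, 0.02, 0, 0.3], [0, 0, 0.04, 0, 0.3], [0, 0, 0.04, 0, 0.3], [-0.03, -0.04, 0.01, 0, 0.3], [-0.03, -0.04, 0, 0, 0.3]]
  ]
}}

```text
time_s: 50.45
eef_pos: [0.4739, -0.0957, 0.1742]
eef_rot: [0.003, 0.043, 0.999, -0.001]
wrist_force: [-0.3, -2.0, -0.5]
opening: 0.649
```

Call:
{"op": "servo_tool", "data": {
  "plan": [
    [[-0.02, -0.05, 0, 0, -1], [-0.02, -0.05, 0, 0, -1], [-0.02, -0.05, 0, 0, -1], [-0.02, -0.04, 0, 0, -1], [0, 0, 0, 0, -1]]
  ]
}}

```text
time_s: 50.95
eef_pos: [0.3947, -0.2789, 0.1717]
eef_rot: [-0.0, 0.048, 0.999, -0.001]
wrist_force: [1.1, 0.5, 0.8]
opening: 0.001
```

```bash
python3 - <<'E'
from st import *
o,e,M=st()
look("h1",(205,140,325,250),6,(195,130,335,250),5,[])
T=camera("top");S=camera("scene")
for n,z in (("toggle_tip",.113),("toggle_pivot",.077),("pedal_pad",.104)):
    for m,c in (("T",T),("S",S)):
        for q in pinpoint(c,n)[:2]: print(n,m,round(q["conf"],2),onz(c,q["centre"],z)[:2],np.array(q["centre"])*[384,512])
E
```

```text
e [ 0.3947 -0.2789  0.1717] jaw 1.4743795806949358 q6 -2.334045471156075 F [1.1071 0.4688 0.8347] op 0.001331203307554208 t 50.95
toggle_tip S 0.54 [ 0.6337 -0.1156] [176.6016 228.8128]
toggle_pivot T 0.78 [ 0.6544 -0.1379] [178.5984 292.608 ]
toggle_pivot T 0.3 [0.4901 0.3402] [220.416  163.4816]
toggle_pivot S 0.56 [ 0.6259 -0.1367] [180.9024 227.6864]
pedal_pad T 0.59 [ 0.5287 -0.1095] [212.0064 285.0816]
pedal_pad T 0.57 [0.5927 0.0353] [193.8816 245.9136]
pedal_pad S 0.66 [ 0.5466 -0.1037] [170.8032 250.624 ]
```

View pics/h1_scene.png

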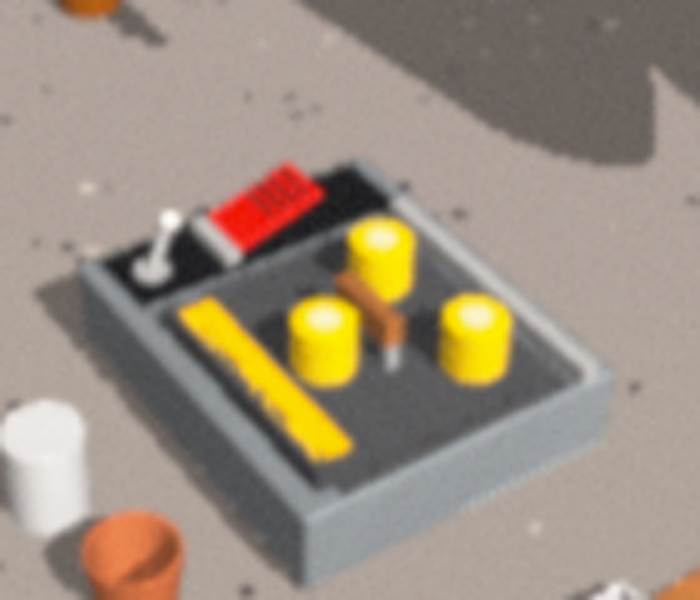

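View pics/h1_top.png

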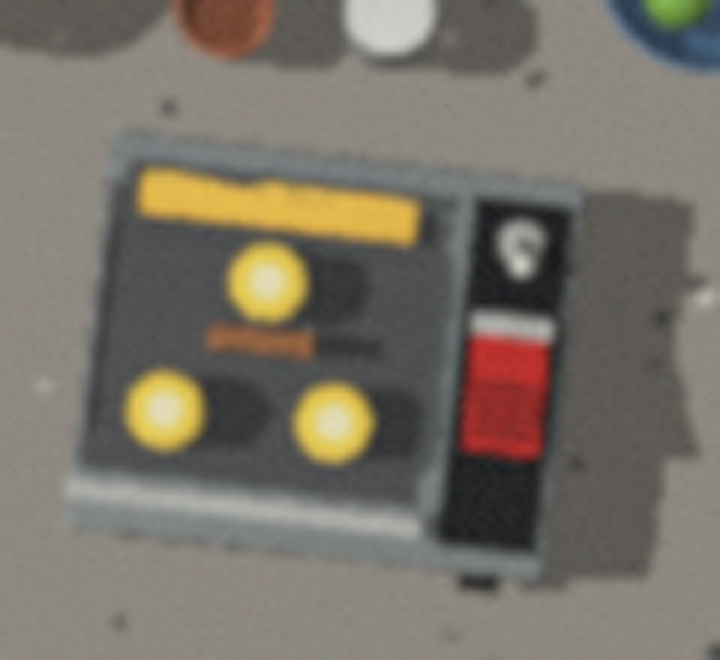

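```bash
python3 - <<'E'
from st import *
T=camera("top");S=camera("scene")
f=lambda c,u,v,z:onz(c,[v/384,u/512],z)[:2]
a,b=f(T,292,183.2,.113),f(S,229,173.4,.113);print("ball",a,b,(a+b)/2)
# blue: colour-centroid ball
a,b=f(T,205+501/6,140+455/6,.108),f(S,195+305/5,130+180/5,.108);print("pedal front mid",a,b)
a,b=f(T,205+510/6,140+340/6,.088),f(S,195+222/5,130+238/5,.088);print("pedal back mid",a,b)
o,d=ray(T,[183.2/384,292/512]);print(tri([(o,d),ray(S,[173.4/384,229/512])]))
E
```

```text
ball [ 0.6343 -0.1328] [ 0.6225 -0.1301] [ 0.6284 -0.1315]
pedal front mid [ 0.5149 -0.1219] [ 0.5167 -0.11  ]
pedal back mid [ 0.586  -0.1281] [ 0.5899 -0.1141]
(array([ 0.6297, -0.129 ,  0.1177]), [np.float64(0.0054051804899094315), np.float64(0.005405180489909216)])
```

Call:
{"op": "servo_tool", "data": {
  "plan": [
    [[0.03, 0.022, 0, 0, -1], [0.03, 0.022, 0, 0, -1], [0.03, 0.022, 0, 0, -1], [0.03, 0.022, 0, 0, -1], [0.03, 0.022, 0, 0, -1], [0.03, 0.022, 0, 0, -1], [0.025, 0.018, 0, 0, -1], [0, 0, 0, 0, -1]]
  ]
}}

```text
time_s: 52.35
eef_pos: [0.6041, -0.1215, 0.1713]
eef_rot: [0.001, 0.043, 0.999, 0.0]
wrist_force: [-0.2, -0.3, 0.5]
opening: -0.002
```

Call:
{"op": "servo_tool", "data": {
  "plan": [
    [[0, 0, -0.02, 0, -1], [0, 0, -0.02, 0, -1], [0, 0, -0.015, 0, -1], [0, 0, 0, 0, -1]]
  ]
}}

```text
time_s: 52.75
eef_pos: [0.5996, -0.1238, 0.1138]
eef_rot: [-0.002, 0.045, 0.999, 0.001]
wrist_force: [-0.3, 0.2, -0.1]
opening: 0.001
```

```bash
python3 - <<'E'
from st import *
o,e,M=st()
look("h2",None,6,(200,120,290,210),7,[])
E
```

```text
e [ 0.5996 -0.1238  0.1138] jaw 1.4800634607305538 q6 -1.8771940690320157 F [-0.2924  0.2311 -0.123 ] op 0.0008520109154913433 t 52.75
```

View pics/h2_scene.png

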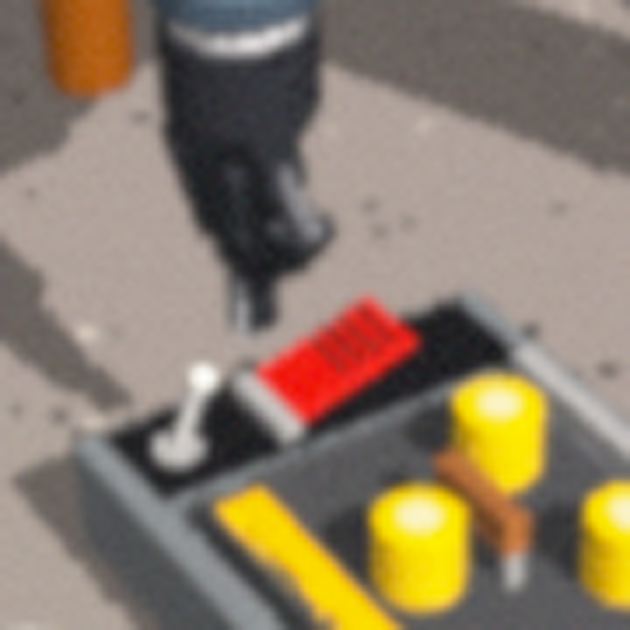

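Call:
{"op": "servo_tool", "data": {
  "plan": [
    [[0, -0.005, -0.012, 0, -1], [0, -0.002, -0.012, 0, -1], [0, 0, -0.01, 0, -1], [0, 0, 0, 0, -1]]
  ]
}}

```text
time_s: 53.2
eef_pos: [0.6004, -0.1308, 0.0803]
eef_rot: [-0.002, 0.045, 0.999, 0.001]
wrist_force: [-0.0, 1.6, -0.4]
opening: -0.002
```

```bash
python3 - <<'E'
from st import *
o,e,M=st()
look("h3",None,6,(200,120,290,210),7,[])
E
```

```text
e [ 0.6004 -0.1308  0.0803] jaw 1.480059009411305 q6 -1.8875772925784036 F [-0.0165  1.5971 -0.3697] op -0.002062995941734748 t 53.2
```

View pics/h3_scene.png

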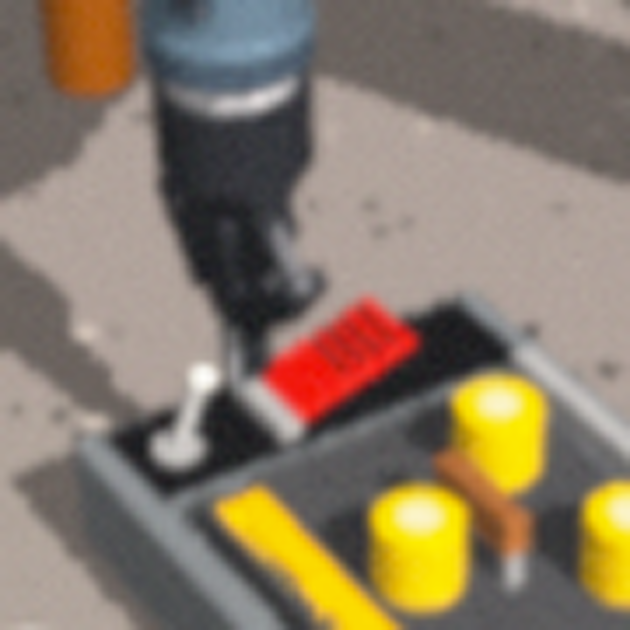

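Call:
{"op": "servo_tool", "data": {
  "plan": [
    [[0.005, -0.001, 0, 0, -1], [0.005, -0.0005, 0, 0, -1], [0.005, -0.0005, 0, 0, -1], [0.005, -0.0005, 0, 0, -1], [0.005, -0.0005, 0, 0, -1], [0.005, -0.0005, 0, 0, -1], [0, 0, 0, 0, -1]]
  ]
}}

```text
time_s: 53.95
eef_pos: [0.6327, -0.1348, 0.0825]
eef_rot: [0.0, 0.045, 0.999, -0.0]
wrist_force: [-0.6, 0.3, -0.2]
opening: -0.001
```

```bash
python3 - <<'E'
from st import *
o,e,M=st()
look("h4",None,6,(200,120,290,210),7,[])
E
```

```text
e [ 0.6327 -0.1348  0.0825] jaw 1.4806636282049843 q6 -1.8738417216128898 F [-0.5624  0.2748 -0.1786] op -0.0007774878167397846 t 53.95
```

View pics/h4_scene.png

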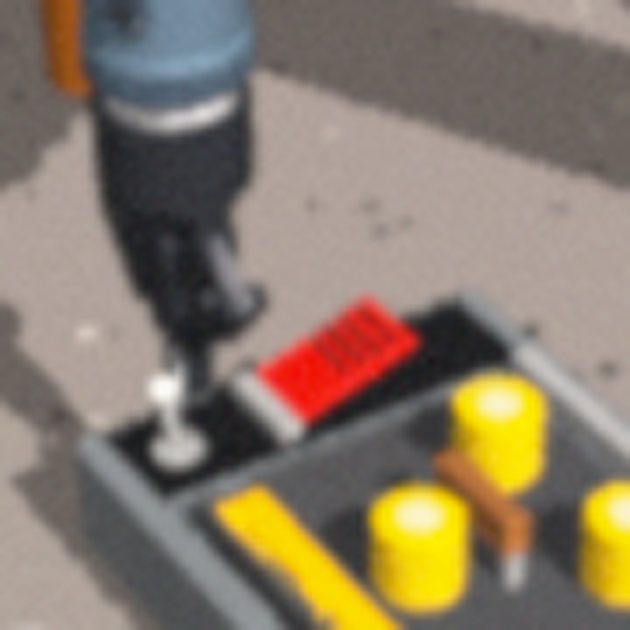

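Call:
{"op": "servo_tool", "data": {
  "plan": [
    [[0.004, -0.0004, 0, 0, -1], [0.004, -0.0004, 0, 0, -1], [0.003, -0.0004, 0, 0, -1], [0, 0, 0, 0, -1]]
  ]
}}

```text
time_s: 54.4
eef_pos: [0.643, -0.1359, 0.0823]
eef_rot: [-0.0, 0.045, 0.999, 0.0]
wrist_force: [-1.6, 0.5, -0.4]
opening: -0.001
```

Call:
{"op": "servo_tool", "data": {
  "plan": [
    [[0.003, -0.0003, 0, 0, -1], [0.002, -0.0002, 0, 0, -1], [0, 0, 0, 0, -1]]
  ]
}}

```text
time_s: 54.7
eef_pos: [0.6442, -0.136, 0.0818]
eef_rot: [-0.004, 0.045, 0.999, 0.001]
wrist_force: [-14.9, 0.7, 6.5]
opening: 0.0
```

```bash
python3 - <<'E'
from st import *
o,e,M=st()
look("h5",None,6,(200,120,290,210),7,[])
E
```

```text
e [ 0.6442 -0.136   0.0818] jaw 1.480873139559581 q6 -1.8669209156172066 F [-14.9398   0.7211   6.4879] op 3.5246431834164796e-05 t 54.7
```

View pics/h5_scene.png

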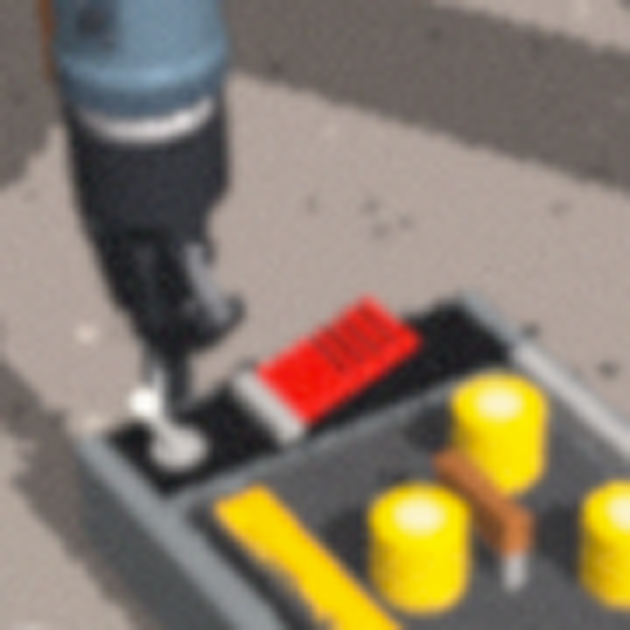

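Call:
{"op": "servo_tool", "data": {
  "plan": [
    [[-0.01, 0.001, 0, 0, -1], [-0.01, 0.001, 0, 0, -1], [-0.005, 0, 0.02, 0, -1], [-0.02, 0.002, 0.03, 0, -1], [-0.02, 0.002, 0.01, 0, -1], [-0.03, 0.005, 0, 0, -1], [-0.025, 0.004, 0, 0, -1], [0, 0, 0, 0, -1]]
  ]
}}

```text
time_s: 55.55
eef_pos: [0.5254, -0.1205, 0.1425]
eef_rot: [-0.0, 0.045, 0.999, 0.0]
wrist_force: [-0.3, 0.6, -0.3]
opening: -0.002
```

```bash
python3 - <<'E'
from st import *
o,e,M=st()
look("h6",(205,140,325,250),6,(200,120,290,210),7,[])
E
```

```text
e [ 0.5254 -0.1205  0.1425] jaw 1.480314346708601 q6 -1.9262183886008888 F [-0.3071  0.5614 -0.3262] op -0.0024544322691782065 t 55.55
```

View pics/h6_scene.png

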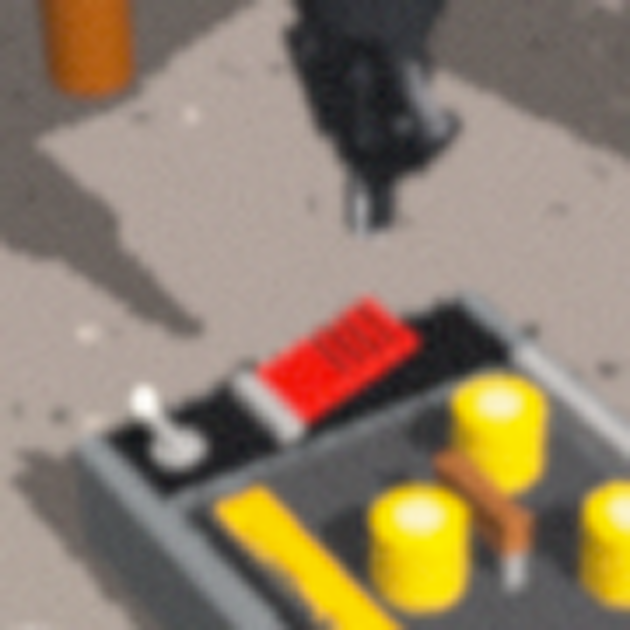

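Call:
{"op": "servo_tool", "data": {
  "plan": [
    [[0.001, -0.001, -0.02, 0, -1], [0, 0, -0.02, 0, -1], [0, 0, -0.01, 0, -1], [0, 0, 0, 0, -1]]
  ]
}}

```text
time_s: 56.05
eef_pos: [0.5284, -0.1221, 0.091]
eef_rot: [-0.001, 0.045, 0.999, 0.001]
wrist_force: [-0.7, -0.4, -0.3]
opening: 0.004
```

```bash
python3 - <<'E'
from st import *
o,e,M=st()
look("h7",None,6,(200,120,290,210),7,[])
E
```

```text
e [ 0.5284 -0.1221  0.091 ] jaw 1.4804811297113636 q6 -1.9266278349139578 F [-0.7179 -0.3778 -0.2878] op 0.004399716447597573 t 56.05
```

View pics/h7_scene.png

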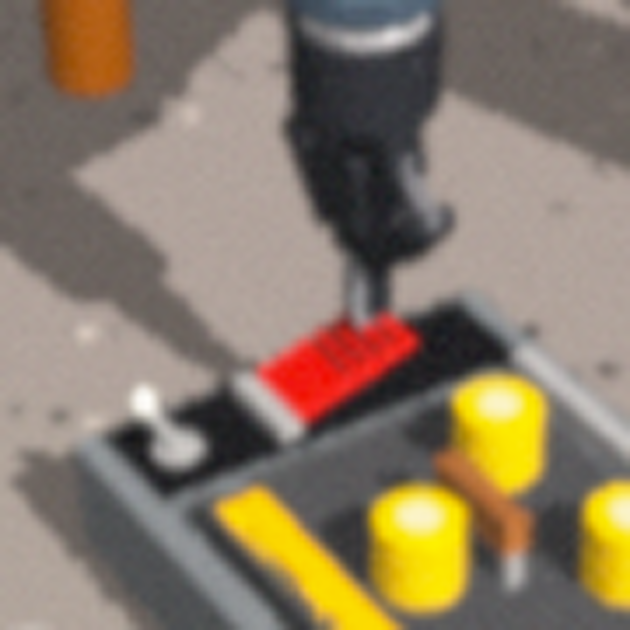

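Call:
{"op": "servo_tool", "data": {
  "plan": [
    [[0, 0, -0.006, 0, -1], [0, 0, -0.006, 0, -1], [0, 0, -0.005, 0, -1], [0, 0, -0.004, 0, -1], [0, 0, 0, 0, -1]]
  ]
}}

```text
time_s: 56.6
eef_pos: [0.5285, -0.1226, 0.0714]
eef_rot: [-0.0, 0.045, 0.999, -0.0]
wrist_force: [-3.7, -0.2, 7.0]
opening: 0.0
```

Call:
{"op": "servo_tool", "data": {
  "plan": [
    [[0, 0, -0.003, 0, -1], [0, 0, -0.002, 0, -1], [0, 0, 0, 0, -1]]
  ]
}}

```text
time_s: 56.9
eef_pos: [0.5284, -0.1226, 0.0668]
eef_rot: [-0.0, 0.045, 0.999, -0.0]
wrist_force: [-4.5, -0.5, 7.5]
opening: -0.001
```

Call:
{"op": "servo_tool", "data": {
  "plan": [
    [[0, 0, -0.002, 0, -1], [0, 0, 0, 0, -1]]
  ]
}}

```text
time_s: 57.1
eef_pos: [0.5284, -0.1226, 0.0651]
eef_rot: [-0.001, 0.045, 0.999, -0.0]
wrist_force: [-5.3, 0.1, 8.8]
opening: 0.002
```

Call:
{"op": "servo_tool", "data": {
  "plan": [
    [[0, 0, -0.002, 0, -1], [0, 0, -0.001, 0, -1], [0, 0, 0, 0, -1]]
  ]
}}

```text
time_s: 57.4
eef_pos: [0.5285, -0.1227, 0.0645]
eef_rot: [-0.001, 0.045, 0.999, -0.0]
wrist_force: [-14.4, 4.0, 28.4]
opening: -0.001
```

Call:
{"op": "servo_tool", "data": {
  "plan": [
    [[0, 0, 0, 0, -1], [0, 0, 0, 0, -1], [0, 0, 0, 0, -1], [0, 0, 0, 0, -1]]
  ]
}}

```text
time_s: 57.8
eef_pos: [0.5285, -0.1227, 0.0645]
eef_rot: [-0.001, 0.045, 0.999, -0.0]
wrist_force: [-14.3, 3.2, 28.8]
opening: -0.002
```

```bash
python3 - <<'E'
from st import *
o,e,M=st()
look("h8",None,6,(200,120,290,210),7,[])
E
```

```text
e [ 0.5285 -0.1227  0.0645] jaw 1.4811370009069236 q6 -1.9267182909653213 F [-14.2733   3.1877  28.8005] op -0.0024706421321434974 t 57.8
```

Call:
{"op": "servo_tool", "data": {
  "plan": [
    [[0, 0, 0.01, 0, -1], [0, 0, 0.02, 0, -1], [0, 0, 0.04, 0, -1], [0, 0, 0.03, 0, -1], [-0.04, -0.04, 0.01, 0, -1], [-0.04, -0.04, 0, 0, -1], [-0.04, -0.04, 0, 0, -1], [0, -0.04, 0, 0, -1]]
  ]
}}

```text
time_s: 58.65
eef_pos: [0.4199, -0.2675, 0.1696]
eef_rot: [-0.001, 0.045, 0.999, 0.001]
wrist_force: [1.5, 0.0, 0.4]
opening: 0.0
```

```bash
python3 - <<'E'
from st import *
o,e,M=st()
look("h9",(130,130,330,260),4,(195,130,395,280),4,[])
E
```

```text
e [ 0.4199 -0.2675  0.1696] jaw 1.4800204018656486 q6 -2.285882674212835 F [1.4806 0.0382 0.3881] op 0.00022548231303483375 t 58.65
```

View pics/h8_scene.png

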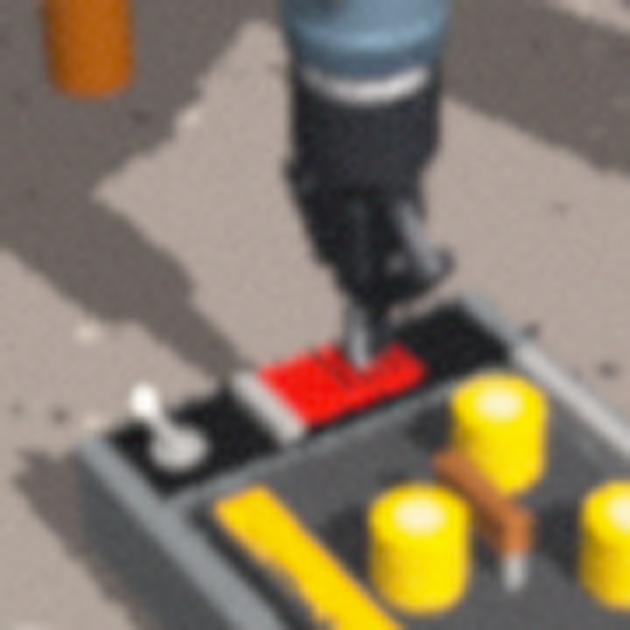

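View pics/h9_scene.png

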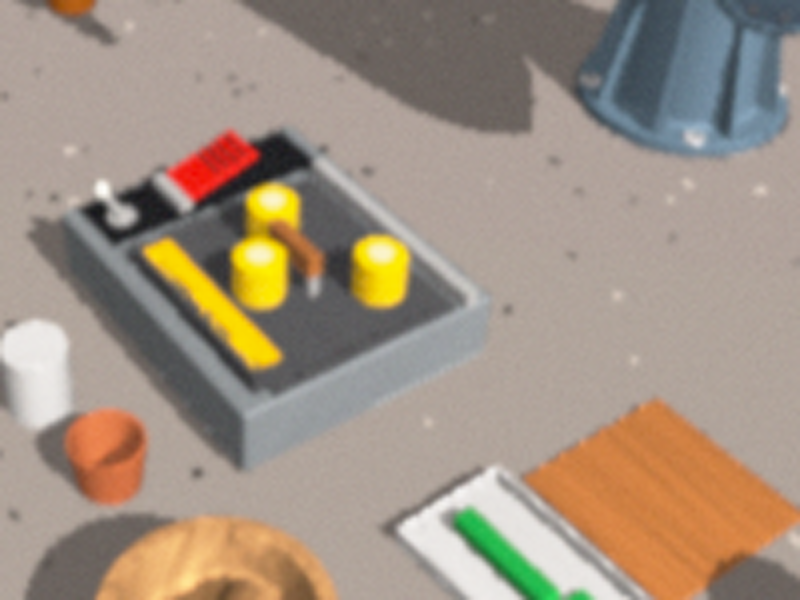

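View pics/h9_top.png

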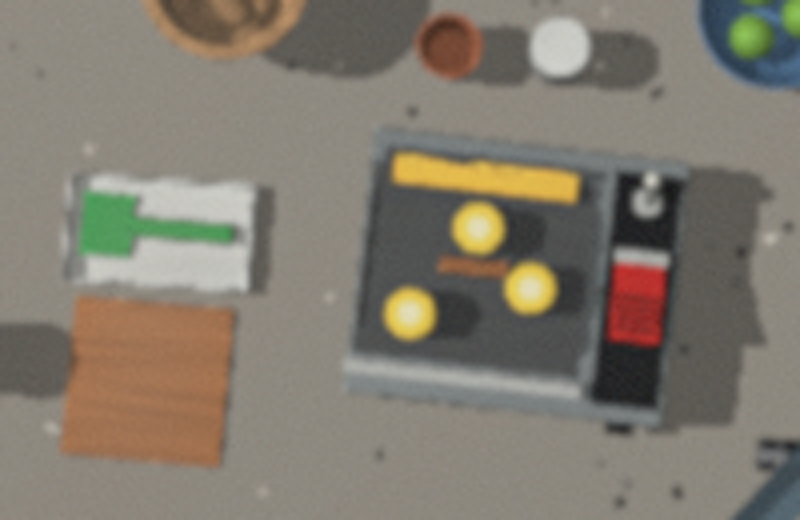

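```bash
python3 - <<'E'
from st import *
look("h10",(215,155,305,235),8,(220,160,310,230),8,[])
import time
o,e,M=st()
c=camera("scene")
hs=[(q["conf"],onz(c,q["centre"],.099)) for q in pinpoint(c,"corn1")];print(hs)
E
```

```text
e [ 0.4231 -0.2686  0.1701] jaw 1.4782526149496162 q6 -2.281587751091785 F [-0.1974  0.1511 -0.4429] op -0.002240255929523301 t 58.85
[(0.75, array([0.5243, 0.0799, 0.099 ])), (0.75, array([ 0.6569, -0.1012,  0.099 ])), (0.68, array([ 0.555 , -0.0194,  0.099 ])), (0.61, array([0.6134, 0.0095, 0.099 ]))]
```

View pics/h10_scene.png

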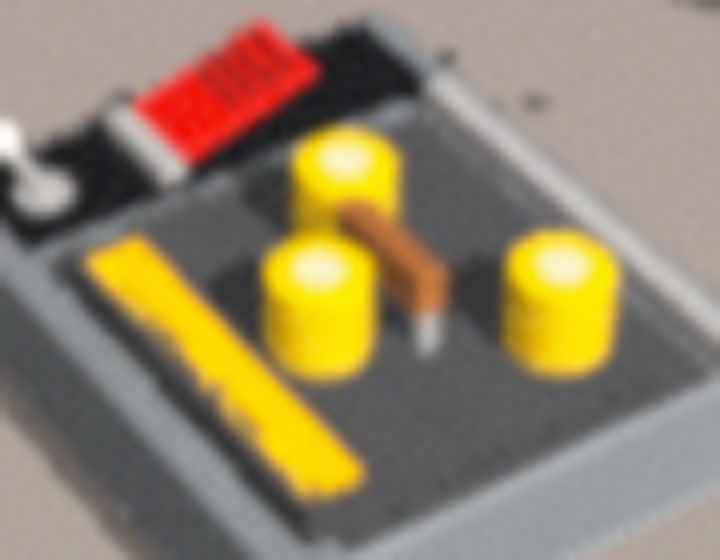

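View pics/h10_top.png

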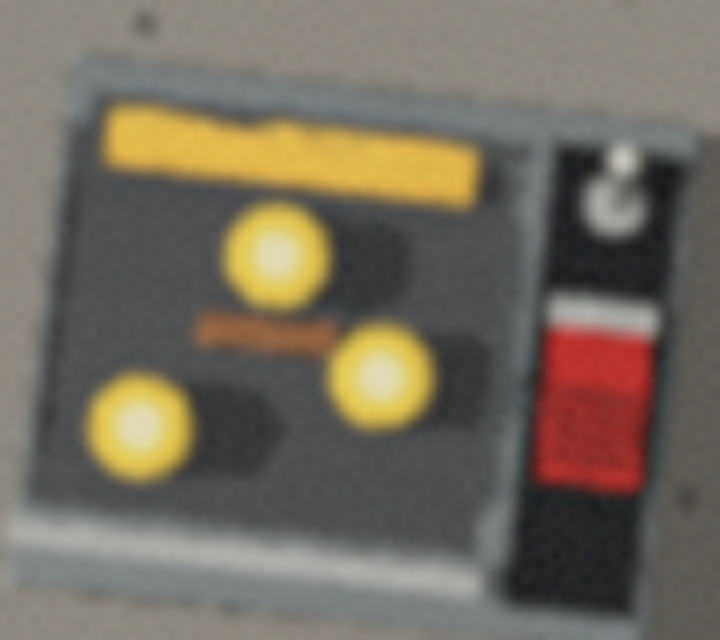

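```bash
python3 - <<'E'
from bench import *
print(hand_in())
E
```

```text
the job is handed in; nothing more can be done
None
```

I completed every step in order and handed the job in at about 59 s of the 210 s limit; the hand-in gives no verdict.

**What was done**
- **Scraper:** it lies flat in the tool tray.
- **Comal:** I hooked it under the lip and lowered it behind the front rail. The force reading and height matched the seat.
- **Corn:** three rounds were present, and each was stood on end on the comal.
- **Toggle:** pushed back to its stop, about 15 N at the end.
- **Pedal:** pressed to its stop at about 28 N, held for over 0.4 s, then released.

**Last checks** (both cameras, just before handing in)
- The comal is flat, the toggle is back, the pedal is up and the scraper is in the tray. The salt cup and spice tin look unmoved; the jar and bottle were not checked.
- The robot is clear of everything.

**What disagreed**
- **Corn knocked:** after the pedal press, one round was knocked a few centimetres towards the comal's handle. It still stands upright on the comal, close to the handle's end, so I left it there.
- **Tool height:** the reported tool height read about 35 mm too low. I found this by touching the counter and corrected for it throughout.
- **Camera mismatch:** the two cameras disagreed by about 5–10 mm, so I used averages and close-up views.
- **Comal's starting direction:** it started almost aligned with the stove, not a quarter turn from it as the description said.

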